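# Put the key machine's stacked accessories back in their nests

## Task

The key-cutting machine's five accessories were left in two stacks on the bench. Take the stacks apart and put each accessory into the shallow black-rimmed nest of its own shape and size, upright and lying flat on the nest's floor; do not drop any of them, and let go of everything at the end.

Things in the scene. Friction and masses are not known exactly. Their poses are not given: they have to be found in the camera images.
- jaw_long_center (a point): Long clamp jaw: oblong block 90 mm (its x) by 38 mm (its y), a groove 10 mm wide and 7 mm deep along its top. It is the bottom piece of one of the two stacks; about 0.26 kg. Grey metal, 30 mm tall, flat underside; this point is at its centre, half-way up (15 mm), z up. What lies below may stick out: keep the fingertips above its underside.
- jaw_square_center (a point): Four-way clamp jaw: square block 64 by 64 mm, sides along its x and y, cross-shaped groove 10 mm wide in its top. It is the bottom piece of the other stack; about 0.3 kg. Grey metal, 30 mm tall, flat underside; this point is at its centre, half-way up (15 mm), z up. What lies below may stick out: keep the fingertips above its underside.
- hex_nut_center (a point): Hexagonal collet nut, 42 mm across its flats (48.5 mm across corners), flats facing its x axis and every 60 degrees from it; small dark bore. It rests on one of the two jaws (either) and the small bush stands on it; about 0.2 kg. Grey metal, 30 mm tall, flat underside; this point is at its centre, half-way up (15 mm), z up. What lies below may stick out: keep the fingertips above its underside.
- drum_center (a point): Large round cutter drum, 54 mm diameter, dark ribs round its side, 18 mm dark bore. It is the top piece on the other of the two jaws; about 0.28 kg. Grey metal, 30 mm tall, flat underside; this point is at its centre, half-way up (15 mm), z up. What lies below may stick out: keep the fingertips above its underside.
- bush_center (a point): Small round smooth guide bush, 28 mm diameter, 11 mm dark bore. It is the top piece of the stack of three, on the hexagonal nut; about 0.1 kg. Grey metal, 30 mm tall, flat underside; this point is at its centre, half-way up (15 mm), z up. What lies below may stick out: keep the fingertips above its underside.
- nest_long: Oblong nest for the long jaw: recess 102 mm (its x) by 50 mm (its y). Fixed; the origin is on the table at the centre of its underside, z up. A black rim 8 mm wide with its top 7 mm above the table surrounds a white recess floor 3 mm above the table (recess 4 mm deep).
- nest_square: Square nest for the four-way jaw: recess 76 by 76 mm, sides along its x and y. Fixed; the origin is on the table at the centre of its underside, z up. A black rim 8 mm wide with its top 7 mm above the table surrounds a white recess floor 3 mm above the table (recess 4 mm deep).
- nest_hex: Hexagonal nest for the collet nut: six-sided recess 54 mm across flats, flats facing its x axis and every 60 degrees from it. Fixed; the origin is on the table at the centre of its underside, z up. A black rim 8 mm wide with its top 7 mm above the table surrounds a white recess floor 3 mm above the table (recess 4 mm deep).
- nest_drum: Large round nest for the cutter drum: recess 66 mm diameter. Fixed; the origin is on the table at the centre of its underside, z up. A black rim 8 mm wide with its top 7 mm above the table surrounds a white recess floor 3 mm above the table (recess 4 mm deep).
- nest_bush: Small round nest for the guide bush: recess 40 mm diameter. Fixed; the origin is on the table at the centre of its underside, z up. A black rim 8 mm wide with its top 7 mm above the table surrounds a white recess floor 3 mm above the table (recess 4 mm deep).
Not all that is in view belongs to the job. Leave any green look-alike of the nest_long alone.

How it is judged:
By the outcome, as a careful person would: the job done as asked, in the order asked, and still so for the second after the job is handed in, with the robot touching nothing.
It also fails if it takes over 141 s, if anything falls off the work surface, if the arm or the gripper's body presses on something with over 40 N, if the wrist force passes 120 N, or if a joint passes its speed limit or range.

## Robot

A 6-joint arm with a two-finger parallel gripper is mounted at the origin on the work surface. World frame = base frame: x ahead of the robot, y to its left, z up, the work surface at z = 0. Lengths are in m, angles in rad, forces in N, time in s.
With the tool pointing down it reaches from about 0.3 to 0.775 m from the base axis. Payload 14.6 kg.
Tool frame: the origin (TCP) lies between the finger pads; the fingertips stand 19 mm ahead of it and the grasp point (between the pads) is the TCP (tip_extent is the distance from the TCP to the fingertips, in m); y points along the fingers, x is the direction in which the jaws open and shut, and the axes are right-handed (so a half turn about y gives the same grasp; the last joint's range is limited). The gripper opens to 94 mm and grips with 3 to 60 N. Pads are 16 mm wide; open, the fingers measure 119 mm over their backs; the gripper's body (75 mm by 177 mm) begins 78 mm behind the grasp point.
Start: joints at [-1.281, 0.3, 1.521, -0, 1.321, -0.067], TCP at [0.192, -0.515, 0.204] pointing down, gripper open.
Joint ranges: [-3.03, 3.03], [-0.79, 2.21], [0.23, 2.52], [-1.04, 4.18], [0, 3.07], [-2.55, 2.55]. Speed limits (rad/s): [2.22, 2.22, 2.57, 3.14, 3.14, 3.14].

## Interface

Orientations are given as [roll, pitch, yaw] about the fixed x, y, z axes, in that order (R = Rz(yaw) Ry(pitch) Rx(roll)).
In Python, from station import * gives the robot as it stands.
- The arm moves only by the shell command python3 -m pendant 'ROWS' [OPENING] [FORCE]. ROWS is a JSON object of lists of equal length, an entry for each row: "translation": the shift along the tool's x, y, z each as a share of 0.5 m, from -1 to 1, a list of three; "rot": the turn, a rotation vector about the tool's x, y, z each as a share of 90 degrees, from -1 to 1, a list of three. In form: {"translation": [[x, y, z], ...], "rot": [[ax, ay, az], ...]}. A call has 1 to 8 rows; each row is the pose to reach, as a shift and turn from the pose measured when the call began, along the tool's axes at that moment; what a row does not reach only later rows make up. A row lasts 1/12 s, in which the tool goes at most 41.7 mm and 7.16 degrees, less where a joint would pass 70% of its speed; a pose out of reach is approached as far as the arm can. A call with a number of a shift or a turn outside -1 to 1 is refused whole. A call with a gripper value outside its range is refused whole. OPENING is the opening, from 0 (shut) to 1 (fully open), set as the call begins (- or left out, the last holds). The fingers move at their own pace and stop on an object; FORCE is the grip in N (left out, the last holds). Time passes only in rows, so rows that repeat a pose let the fingers close. It gives the time, the measured TCP pose, the force and the opening at its end, in the units of the state.
- get_obs(): the state, without advancing time (a new reading comes with each control period).
- camera(name): name is "side" or "top"; returns the picture (420x560x3 uint8, red, green, blue); there is no depth.
- camera_params(name): a dict with "mtx" (3x3 intrinsics, pixels), "view" (4x4, takes a point from world to camera coordinates). Camera axes: x right, y down, z forward; pixel columns grow to the right and rows downward; lengths in m; the calibration is good to about 2 mm. A picture is of the moment at which its call begins. camera_params takes no time and is no camera call.
- hand_in(): hands the job in, once; it reports no verdict.
The state is a dict: "time_s": time; "qpos": joint angles; "joint_vel": joint speeds; "tau": joint torques, N m; "ee_pos": TCP position; "eef_rot": TCP orientation; "force": force on the tool from outside, world axes, zero at the start; "moment": the same for the moment, N m; "grip_width": finger opening in m.
Only numpy, scipy, OpenCV 4.12 (cv2) and the standard library are available. Lean on these libraries where they do the work, as an engineer would, in place of code of your own. Each camera call takes 0.05 s, during which the arm holds its last target.

## Working session

There is one attempt and no reset: what is moved stays moved. The work goes in short steps, Python scripts to look and compute and a shell command to move; the robot and the scene stay as the last step left them, time stands still between calls to the robot, and variables do not carry over. Pictures are saved under pics/ and viewed, and the job is handed in when it is done.

```bash
mkdir -p pics; ls
python3 - <<'E'
from station import *
import cv2,numpy as np
for n in("top","side"):
    im=camera(n); cv2.imwrite(f"pics/{n}0.png",im[:,:,::-1]); p=camera_params(n); print(n,np.round(p["mtx"],2).tolist(),np.round(p["view"],4).tolist())
print(get_obs())
E
```

```text
pics
top [[504.74, 0.0, 287.17], [0.0, 504.74, 221.26], [0.0, 0.0, 1.0]] [[-0.0156, -0.9999, 0.0062, 0.0823], [-0.9933, 0.0148, -0.1148, 0.5207], [0.1147, -0.008, -0.9934, 1.2955], [0.0, 0.0, 0.0, 1.0]]
side [[438.98, 0.0, 276.34], [0.0, 438.98, 210.28], [0.0, 0.0, 1.0]] [[-0.9688, -0.2471, 0.0187, 0.5586], [-0.1717, 0.6147, -0.7699, 0.0806], [0.1788, -0.7491, -0.6379, 1.1358], [0.0, 0.0, 0.0, 1.0]]
{'time_s': 0.1, 'qpos': array([-1.28058438e+00,  3.00401528e-01,  1.52151663e+00, -1.00590099e-05,
        1.32071328e+00, -6.65844903e-02]), 'joint_vel': array([-3.03411770e-05, -4.91610885e-04, -7.12290716e-04, -3.98086948e-04,
       -4.30456369e-05,  2.01297918e-03]), 'tau': array([ 6.15229237e-04, -5.32650876e+01, -3.53290737e+01,  7.09675415e-02,
        2.35237082e-02, -4.72870818e-05]), 'ee_pos': array([ 0.19203465, -0.51512946,  0.20335176]), 'eef_rot': array([-1.57073693e+00,  1.03713152e-03, -1.21399736e+00]), 'force': array([ 0.44786782, -0.41641152,  0.01973197]), 'moment': array([-0.00408251, -0.01757376,  0.046406  ]), 'grip_width': 0.09429415328808563}
```

View pics/top0.png

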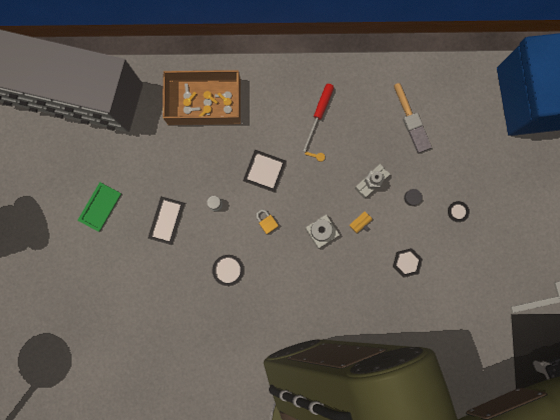

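View pics/side0.png

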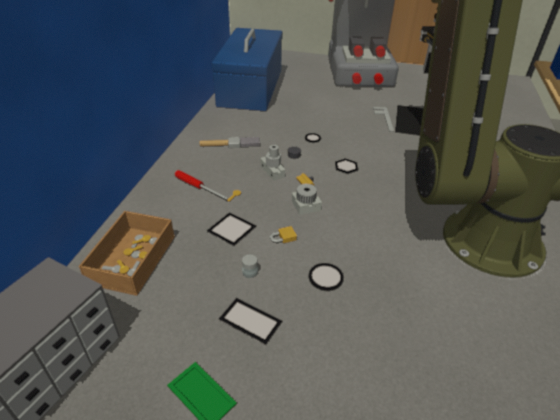

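The top view shows the square jaw with drum at (322,230), and the long jaw with hex and bush at (373,180). The nests are long (167,220), square (265,171), drum (228,270), hex (407,262) and bush (458,211). The green look-alike is at (100,207), with distractors at (213,202) and (413,197). Next I'll crop closer.

Run:
```python
import cv2,numpy as np
t=cv2.imread("pics/top0.png"); s=cv2.imread("pics/side0.png")
f=lambda im,c,r,h,w,k:cv2.resize(im[r-h:r+h,c-w:c+w],None,fx=k,fy=k,interpolation=cv2.INTER_CUBIC)
a=f(t,355,205,60,80,5); cv2.imwrite("pics/ct.png",a)
b=f(s,290,180,45,60,6); cv2.imwrite("pics/cs.png",b)
```

```text
(no output)
```

View pics/ct.png

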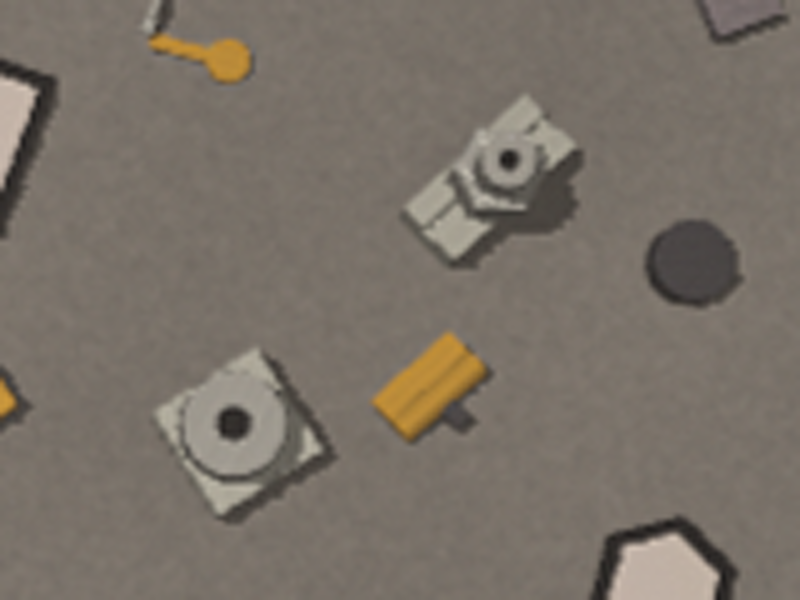

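View pics/cs.png

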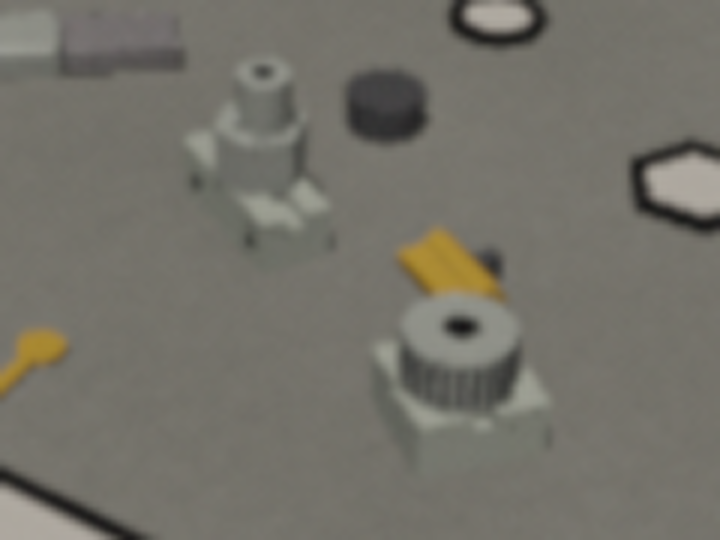

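```bash
cat > h.py <<'E'
import cv2,numpy as np
from station import *
def ray(n,uv,z):
    p=camera_params(n);K=np.array(p["mtx"]);V=np.array(p["view"]);R=V[:3,:3];t=V[:3,3]
    uv=np.atleast_2d(np.array(uv,float));d=np.c_[uv,np.ones(len(uv))]@np.linalg.inv(K).T@R
    o=-R.T@t; s=(z-o[2])/d[:,2]; return (o+s[:,None]*d)[:,:2]
def proj(n,P):
    p=camera_params(n);K=np.array(p["mtx"]);V=np.array(p["view"]);P=np.atleast_2d(P)
    q=(P@V[:3,:3].T+V[:3,3])@K.T; return q[:,:2]/q[:,2:]
def rect(pts):
    (c,wh,a)=cv2.minAreaRect((pts*1000).astype(np.float32)); return np.round(c,1),np.round(wh,1),round(a,1)
E
python3 - <<'E'
from h import *
for n in("top","side"):
    im=cv2.imread(f"pics/{n}0.png").astype(int);b,g,r=im[...,0],im[...,1],im[...,2]
    seeds=dict(long=(167,220),square=(265,171),drum=(228,270),hex=(407,262),bush=(458,211)) if n=="top" else dict(long=(250,320),square=(232,229),drum=(326,276),hex=(346,166),bush=(313,138))
    k=6
    big=cv2.resize(im.astype(np.uint8),None,fx=k,fy=k,interpolation=cv2.INTER_CUBIC)
    gray=big.max(2)
    for nm,(u,v) in seeds.items():
        m=(gray>140).astype(np.uint8)
        l,lab=cv2.connectedComponents(m); w=(lab==lab[v*k,u*k]).astype(np.uint8)
        c=max(cv2.findContours(w,0,cv2.CHAIN_APPROX_NONE)[0],key=len)[:,0]
        pts=ray(n,(c+.5)/k-.5,.004)
        hull=cv2.convexHull((pts*1000).astype(np.float32))
        M=cv2.moments(hull); cen=(M['m10']/M['m00'],M['m01']/M['m00'])
        print(n,nm,np.round(cen,1),*rect(pts),"area",M['m00'])
        if nm=='hex':
            ap=cv2.approxPolyDP(hull,4,True)[:,0]; print(np.round(ap,1).tolist(), np.round(np.degrees(np.arctan2(ap[:,1]-cen[1],ap[:,0]-cen[0])),1))
E
```

```text
top long [532.8 398. ] [532.8 398.1] [ 48.9 102.4] 73.5 area 4955.5630417629145
top square [664.4 133.7] [664.5 133.6] [76. 76.] 69.2 area 5687.137408231851
top drum [398.1 233.8] [398.2 233.3] [62.6 65.9] 89.7 area 3298.654559542658
top hex [ 410.5 -242.9] [ 410.7 -242.7] [59.2 52.4] 43.4 area 2431.0026930540334
[[439.20001220703125, -251.39999389648438], [433.0, -223.10000610351562], [407.8999938964844, -214.10000610351562], [381.6000061035156, -235.1999969482422], [387.3999938964844, -261.1000061035156], [415.0, -272.1000061035156]] [ -16.5   41.4   95.2  165.  -141.9  -81.4]
top bush [ 545.3 -386. ] [ 545.6 -385.7] [38.6 37.1] 60.9 area 1141.2747155064717
side long [532.1 399.3] [532.3 399.4] [47.2 99.7] 73.9 area 4661.766237257514
side square [664.5 134.8] [664.6 134.9] [71.5 72.7] 69.1 area 5131.781305387383
side drum [397.5 234.5] [397.6 234.6] [63.5 61.1] 8.0 area 3067.4593478047755
side hex [ 411.1 -242.9] [ 411.4 -242.8] [52.8 47.7] 41.8 area 1998.3541012040805
[[419.0, -267.6000061035156], [437.5, -250.3000030517578], [433.20001220703125, -227.89999389648438], [401.70001220703125, -219.60000610351562], [385.70001220703125, -233.6999969482422], [387.6000061035156, -255.60000610351562]] [ -72.4  -15.6   34.2  112.   160.1 -151.7]
side bush [ 546.  -385.8] [ 546. -386.] [34.1 29.4] 16.1 area 801.8261296199635
```

Run:
```python
from h import *
# dark bores
for n,seeds in (("top",dict(bush=((376.6,176.7),.09),drum=((321.6,229.5),.06))),("side",dict(bush=((273.8,147),.09),drum=((306.7,189.2),.06)))):
    im=cv2.imread(f"pics/{n}0.png");k=8
    g=cv2.resize(im,None,fx=k,fy=k,interpolation=cv2.INTER_CUBIC).max(2)
    for nm,((u,v),z) in seeds.items():
        w=6 if nm=='drum' else 4
        p=g[int((v-w)*k):int((v+w)*k),int((u-w)*k):int((u+w)*k)]
        th=(int(p.min())+int(np.percentile(p,90)))//2
        l,lab,st,ce=cv2.connectedComponentsWithStats((p<th).astype(np.uint8))
        i=lab[w*k,w*k]; c=ce[i]; uv=[int((u-w)*k)/k+(c[0]+.5)/k-.5,int((v-w)*k)/k+(c[1]+.5)/k-.5]
        print(n,nm,i,th,uv,ray(n,uv,z)*1000,st[i])
# jaw top: light mask
im=cv2.imread("pics/top0.png")
k=8
for nm,(u,v) in dict(sq=(322,231),long=(374,180)).items():
    p=cv2.resize(im[v-25:v+25,u-25:u+25],None,fx=k,fy=k,interpolation=cv2.INTER_CUBIC)
    m=(p.max(2)>145).astype(np.uint8)*255
    cv2.imwrite(f"pics/m_{nm}.png",np.hstack([p,cv2.merge([m]*3)]))
```

```text
top bush 1 95 [np.float64(376.33493172951887), np.float64(176.4822009102731)] [[ 625.79866822 -152.8995683 ]] [ 19  19  31  32 769]
top drum 1 98 [np.float64(321.2643400726942), np.float64(229.1817071785552)] [[496.67932967 -12.43098535]] [  24   23   53   53 2201]
side bush 1 106 [np.float64(273.38042604501607), np.float64(146.48251607717043)] [[ 626.16341047 -151.75694505]] [ 22  23  23  18 311]
side drum 1 85 [np.float64(306.4135442260442), np.float64(189.0127457002457)] [[496.23836081 -11.48874311]] [ 30  39  41  26 814]
```

```bash
python3 -c "
import cv2,numpy as np
cv2.imwrite('pics/m1.png',np.vstack([cv2.resize(cv2.imread(f'pics/m_{n}.png'),(600,300)) for n in('sq','long')]))"
```

```text
(no output)
```

View pics/m1.png

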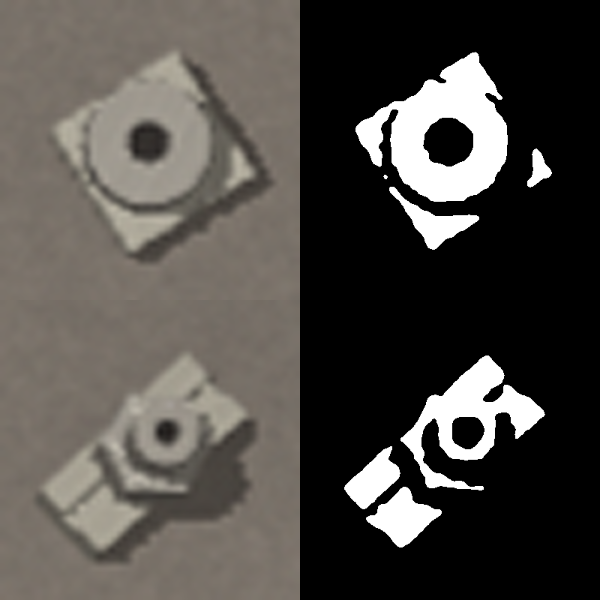

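The top and side positions agree to about 1 mm, and the sizes match the recesses. Candidates:
- **Bush:** smooth cylinder on the hex nut at (376,176). The lone grey cylinder at (213,202) and dark disc at (413,197) stand on the table, so they are distractors.
- **Drum:** (321,229), ribbed.
- **Long nest:** black-rimmed at (167,220), not the green one at (100,207).

The crops confirm these choices, so I'll start with the bush.

```bash
cat >> h.py <<'E'
def plan(x,y,z,yaw=None):
    from scipy.spatial.transform import Rotation as Ro
    o=get_obs();R=Ro.from_euler('xyz',o["eef_rot"]);p=np.array(o["ee_pos"])
    y0=np.degrees(o["eef_rot"][2])
    if yaw is None: yaw=y0
    q1=np.degrees(np.arctan2(y,x))
    while yaw-y0>90: yaw-=180
    while yaw-y0<-90: yaw+=180
    T=Ro.from_euler('xyz',[-90,0,yaw],degrees=True)
    t=R.inv().apply(np.array([x,y,z])-p)/.5; r=(R.inv()*T).as_rotvec(degrees=True)/90
    print("t",np.round(t,4).tolist(),"rot",np.round(r,4).tolist(),"yaw",round(yaw,1),"q6~",round(q1-yaw,1),"rows",round(max(np.linalg.norm(t)*.5/.0417,np.linalg.norm(r)*90/7.16),1))
E
python3 - <<'E'
from h import *
plan(.626,-.1523,.15)
plan(.626,-.1523,.086)
E
```

```text
t [-0.3767, 0.1072, 1.0667] rot [-0.0, -0.0, -0.0007] yaw -69.6 q6~ 55.9 rows 13.6
t [-0.3766, 0.2352, 1.0667] rot [-0.0, -0.0, -0.0007] yaw -69.6 q6~ 55.9 rows 13.9
```

```bash
python3 -m pendant '{"translation":[[-0.02,0,0.04],[-0.04,0,0.11],[-0.07,0,0.19],[-0.1,0,0.27],[-0.13,0,0.35],[-0.16,0,0.43],[-0.19,0,0.5],[-0.2,0,0.55]],"rot":[[0,0,0],[0,0,0],[0,0,0],[0,0,0],[0,0,0],[0,0,0],[0,0,0],[0,0,0]]}' 1 30; python3 -c "
from h import *
plan(.626,-.1523,.15)"
```

```text
time_s: 0.77
ee_pos: [0.4166, -0.3224, 0.2034]
eef_rot: [-1.571, 0.002, -1.212]
force: [0.0, -0.7, -0.6]
grip_width: 0.0938
t [-0.1715, 0.1072, 0.5115] rot [-0.0002, -0.0, -0.001] yaw -69.5 q6~ 55.8 rows 6.6
```

```bash
python3 -m pendant '{"translation":[[-0.02,0.01,0.07],[-0.05,0.03,0.15],[-0.08,0.05,0.23],[-0.1,0.07,0.31],[-0.13,0.09,0.39],[-0.155,0.1,0.46],[-0.168,0.107,0.5],[-0.1715,0.107,0.5115]],"rot":[[0,0,0],[0,0,0],[0,0,0],[0,0,0],[0,0,0],[0,0,0],[0,0,0],[0,0,0]]}' 1 30; python3 -c "
from h import *
plan(.626,-.1523,.086)"
```

```text
time_s: 1.43
ee_pos: [0.6276, -0.149, 0.148]
eef_rot: [-1.572, 0.003, -1.209]
force: [-0.5, -0.2, -0.7]
grip_width: 0.0939
t [0.0054, 0.1241, -0.0052] rot [0.0009, 0.0, -0.0021] yaw -69.3 q6~ 55.6 rows 1.5
```

```bash
python3 -m pendant '{"translation":[[0.005,0.02,-0.005],[0.005,0.05,-0.005],[0.005,0.08,-0.005],[0.005,0.1,-0.005],[0.005,0.115,-0.005],[0.005,0.124,-0.005],[0.005,0.124,-0.005],[0.005,0.124,-0.005]],"rot":[[0.001,0,-0.002],[0.001,0,-0.002],[0.001,0,-0.002],[0.001,0,-0.002],[0.001,0,-0.002],[0.001,0,-0.002],[0.001,0,-0.002],[0.001,0,-0.002]]}' 1 30
python3 - <<'E'
from h import *
plan(.626,-.1523,.086)
for n,c in(("top",(375,180)),("side",(274,160))):
    im=camera(n)[:,:,::-1];u,v=c;cv2.imwrite(f"pics/g_{n}.png",cv2.resize(im[v-40:v+40,u-50:u+50],None,fx=4,fy=4,interpolation=2))
cv2.imwrite("pics/g1.png",np.hstack([cv2.imread(f"pics/g_{n}.png") for n in("top","side")]))
E
```

```text
time_s: 2.1
ee_pos: [0.6261, -0.1524, 0.0865]
eef_rot: [-1.57, -0.0, -1.209]
force: [1.0, -0.1, 0.1]
grip_width: 0.094
t [-0.0003, 0.001, -0.0] rot [-0.0003, 0.0, 0.0001] yaw -69.3 q6~ 55.6 rows 0.0
```

View pics/g1.png

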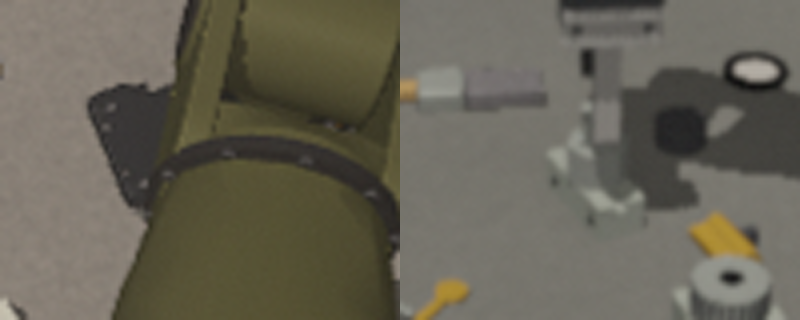

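The side crop shows the fingers straddling the bush, with the bush hidden behind the near finger. I'll close.

```bash
R='[0,0,0]'; python3 -m pendant '{"translation":[[0,0,0],[0,0,0],[0,0,0],[0,0,0],[0,0,0],[0,0,0],[0,0,0],[0,0,0]],"rot":[[0,0,0],[0,0,0],[0,0,0],[0,0,0],[0,0,0],[0,0,0],[0,0,0],[0,0,0]]}' 0 30
```

```text
time_s: 2.87
ee_pos: [0.6263, -0.1523, 0.0869]
eef_rot: [-1.57, -0.001, -1.209]
force: [0.0, -0.3, 0.3]
grip_width: 0.0438
```

```bash
python3 -m pendant '{"translation":[[0,0,0],[0,0,0],[0,0,0],[0,0,0],[0,0,0],[0,0,0]],"rot":[[0,0,0],[0,0,0],[0,0,0],[0,0,0],[0,0,0],[0,0,0]]}' 0 30
```

```text
time_s: 3.37
ee_pos: [0.6263, -0.1522, 0.0868]
eef_rot: [-1.57, -0.0, -1.209]
force: [-0.5, 1.0, 0.5]
grip_width: 0.0252
```

Width is 25 mm against the expected 28 mm. I'll lift slightly and look.

```bash
python3 -m pendant '{"translation":[[0,-0.01,0],[0,-0.03,0],[0,-0.05,0],[0,-0.06,0],[0,-0.06,0]],"rot":[[0,0,0],[0,0,0],[0,0,0],[0,0,0],[0,0,0]]}' 0 30
python3 - <<'E'
from h import *
im=camera("side")[:,:,::-1];u,v=274,150;cv2.imwrite("pics/g2.png",cv2.resize(im[v-40:v+40,u-50:u+50],None,fx=7,fy=7,interpolation=2))
E
```

```text
time_s: 3.78
ee_pos: [0.627, -0.1524, 0.1191]
eef_rot: [-1.567, -0.002, -1.209]
force: [-1.3, -0.1, -1.2]
grip_width: 0.0256
```

View pics/g2.png

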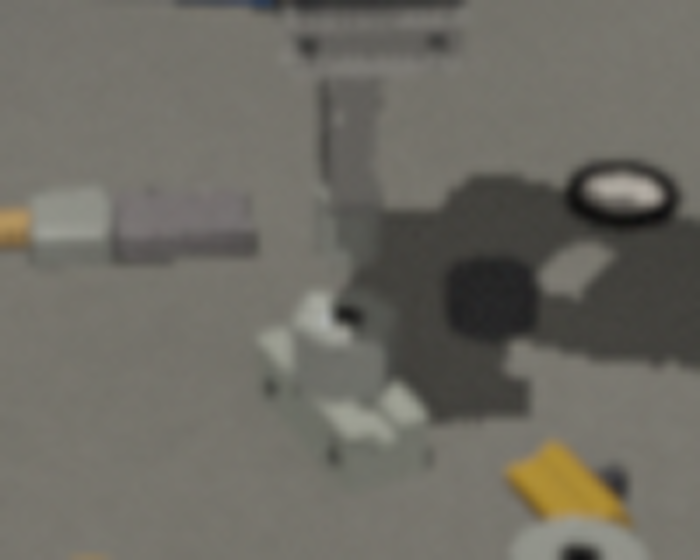

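The side crop shows the bush lifted clear, with the nut's bore visible below it at about (344,318) in the crop. Now carry it to the nest.

```bash
python3 -c "
from h import *
plan(.5455,-.386,.08)"
```

```text
t [0.3795, 0.0757, -0.3173] rot [-0.0015, 0.0, 0.001] yaw -69.3 q6~ 34.0 rows 6.0
```

```bash
python3 -m pendant '{"translation":[[0.02,-0.02,-0.02],[0.07,-0.02,-0.06],[0.13,-0.01,-0.11],[0.19,0,-0.16],[0.25,0.02,-0.21],[0.31,0.05,-0.26],[0.36,0.07,-0.3],[0.38,0.0757,-0.317]],"rot":[[0,0,0],[0,0,0],[0,0,0],[0,0,0],[0,0,0],[0,0,0],[0,0,0],[0,0,0]]}'; python3 -c "
from h import *
plan(.5455,-.386,.08)
plan(.5455,-.386,.0298)"
```

```text
time_s: 4.5
ee_pos: [0.5426, -0.3902, 0.0782]
eef_rot: [-1.57, 0.0, -1.213]
force: [0.3, 0.3, -1.0]
grip_width: 0.0256
t [-0.0058, -0.0035, 0.0084] rot [-0.0004, -0.0, -0.0002] yaw -69.5 q6~ 34.2 rows 0.1
t [-0.0058, 0.0969, 0.0083] rot [-0.0004, -0.0, -0.0002] yaw -69.5 q6~ 34.2 rows 1.2
```

```bash
python3 -m pendant '{"translation":[[-0.006,0.01,0.008],[-0.006,0.03,0.008],[-0.006,0.05,0.008],[-0.006,0.065,0.008],[-0.006,0.078,0.008],[-0.006,0.086,0.008],[-0.006,0.09,0.008],[-0.006,0.09,0.008]],"rot":[[0,0,0],[0,0,0],[0,0,0],[0,0,0],[0,0,0],[0,0,0],[0,0,0],[0,0,0]]}'
python3 - <<'E'
from h import *
plan(.5455,-.386,.0298)
im=camera("side")[:,:,::-1];u,v=313,130;cv2.imwrite("pics/g3.png",cv2.resize(im[v-35:v+35,u-45:u+45],None,fx=8,fy=8,interpolation=2))
E
```

```text
time_s: 5.17
ee_pos: [0.5454, -0.3856, 0.0329]
eef_rot: [-1.57, 0.001, -1.212]
force: [-0.8, -0.4, -0.1]
grip_width: 0.0251
t [0.0008, 0.0062, -0.0002] rot [-0.0003, -0.0, -0.0004] yaw -69.4 q6~ 34.2 rows 0.1
```

View pics/g3.png

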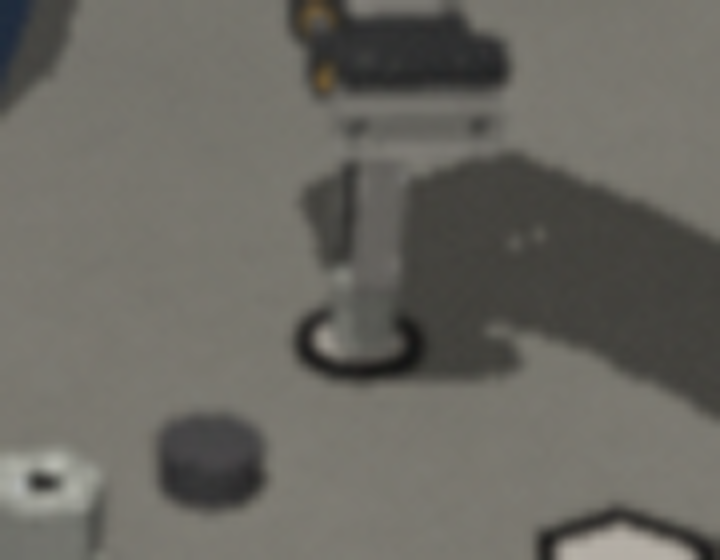

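The bush hangs over the nest centre, inside the rim at about (360,340) in the crop. I'll lower the last 3 mm and check the force.

```bash
python3 -m pendant '{"translation":[[0,0.002,0],[0,0.004,0],[0,0.006,0],[0,0.0065,0],[0,0.0065,0]],"rot":[[0,0,0],[0,0,0],[0,0,0],[0,0,0],[0,0,0]]}'
```

```text
time_s: 5.63
ee_pos: [0.5455, -0.3858, 0.0301]
eef_rot: [-1.57, 0.0, -1.212]
force: [0.1, 0.1, -0.5]
grip_width: 0.0252
```

```bash
python3 -m pendant '{"translation":[[0,0.001,0],[0,0.002,0],[0,0.002,0]],"rot":[[0,0,0],[0,0,0],[0,0,0]]}'
```

```text
time_s: 5.88
ee_pos: [0.5457, -0.3859, 0.0297]
eef_rot: [-1.57, -0.0, -1.212]
force: [-1.4, 2.0, 4.6]
grip_width: 0.0255
```

Contact with the floor (+4.6 N). Release, rise, then look.

```bash
python3 -m pendant '{"translation":[[0,0,0],[0,0,0],[0,0,0],[0,0,0],[0,0,0],[0,0,0]],"rot":[[0,0,0],[0,0,0],[0,0,0],[0,0,0],[0,0,0],[0,0,0]]}' 1; python3 -m pendant '{"translation":[[0,-0.02,0],[0,-0.06,0],[0,-0.1,0],[0.0,-0.16,0],[-0.0,-0.22,0.0],[-0.0,-0.25,-0.05],[-0.0,-0.27,-0.1],[0,-0.28,-0.15]],"rot":[[0,0,0],[0,0,0],[0,0,0],[0,0,0],[0,0,0],[0,0,0],[0,0,0],[0,0,0]]}'
python3 - <<'E'
from h import *
ims={n:camera(n)[:,:,::-1] for n in("top","side")}
for n in ims: cv2.imwrite(f"pics/{n}1.png",ims[n])
f=lambda im,u,v:cv2.resize(im[v-30:v+30,u-40:u+40],None,fx=5,fy=5,interpolation=2)
cv2.imwrite("pics/g4.png",np.vstack([np.hstack([f(ims["top"],458,211),f(ims["top"],373,180)]),np.hstack([f(ims["side"],313,136),f(ims["side"],273,160)])]))
E
```

```text
time_s: 6.38
ee_pos: [0.5457, -0.3859, 0.0297]
eef_rot: [-1.57, -0.0, -1.212]
force: [-0.0, 0.6, 0.0]
grip_width: 0.0622
time_s: 7.05
ee_pos: [0.4749, -0.4126, 0.1722]
eef_rot: [-1.568, -0.003, -1.211]
force: [-0.6, -0.5, -0.2]
grip_width: 0.094
```

View pics/g4.png

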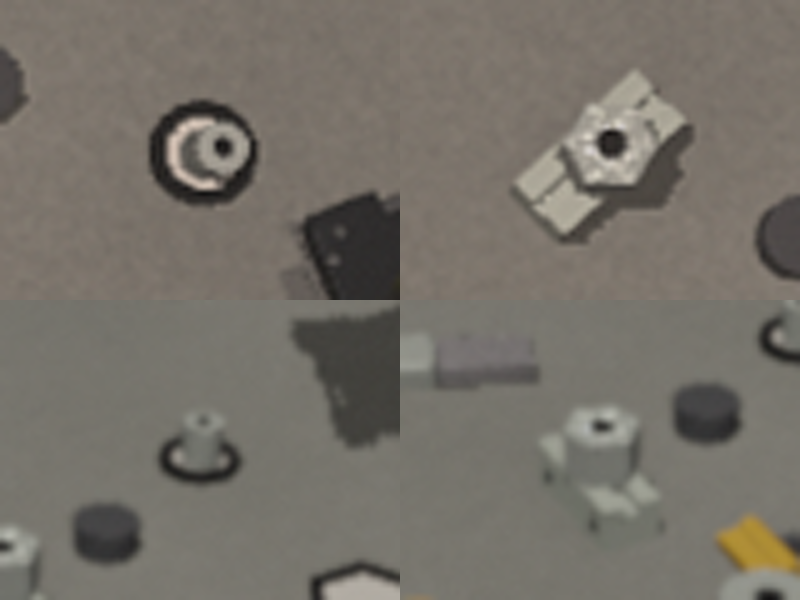

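The bush sits inside its nest in both views. Now the nut pose and the square/long jaw corners.

Run:
```python
from h import *
im=cv2.imread("pics/top1.png")
u,v=376,178
c=cv2.resize(im[v-16:v+16,u-20:u+20],None,fx=15,fy=15,interpolation=2)
c=np.clip((c.astype(float)-90)*2.2,0,255).astype(np.uint8)
cv2.imwrite("pics/n1.png",c)
# bore
for n,(u,v),w in(("top",(375.5,178.3),5),("side",(273.7,154.8),5)):
    im=cv2.imread(f"pics/{n}1.png");k=8
    g=cv2.resize(im,None,fx=k,fy=k,interpolation=2).max(2)
    p=g[int((v-w)*k):int((v+w)*k),int((u-w)*k):int((u+w)*k)]
    th=(int(p.min())+int(np.percentile(p,90)))//2
    l,lab,st,ce=cv2.connectedComponentsWithStats((p<th).astype(np.uint8))
    i=lab[w*k,w*k];cc=ce[i];uv=[int((u-w)*k)/k+(cc[0]+.5)/k-.5,int((v-w)*k)/k+(cc[1]+.5)/k-.5]
    print(n,i,uv,ray(n,uv,.06)*1000,st[i])
```

```text
top 1 [np.float64(374.8602660199882), np.float64(178.16993680188125)] [[ 627.51594844 -154.59024777]] [  14   21   49   45 1701]
side 1 [np.float64(272.904033180778), np.float64(154.80449084668192)] [[ 627.49972029 -152.90288417]] [ 24  35  30  19 437]
```

View pics/n1.png

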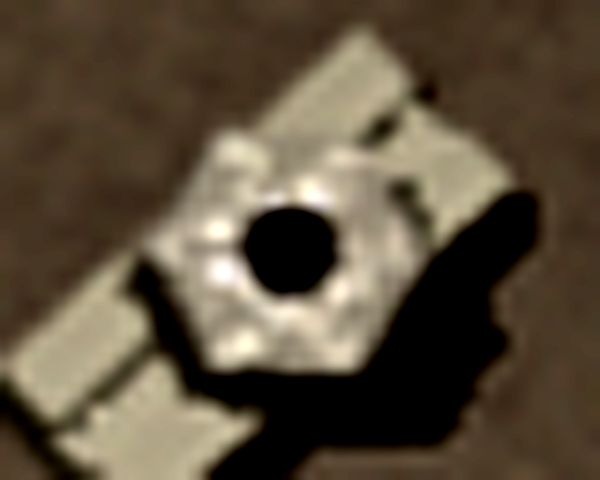

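Run:
```python
from h import *
P=np.array([(145,240),(225,130),(375,148),(430,248),(355,372),(210,370)],float)
uv=np.c_[356+(P[:,0]+.5)/15-.5,162+(P[:,1]+.5)/15-.5]
w=ray("top",uv,.06)*1000; c=w.mean(0); a=np.degrees(np.arctan2(*(w-c).T[::-1])); print(w.round(1).tolist(),c,a,a%60, np.linalg.norm(w-c,axis=1))
z=np.exp(1j*np.radians(6*a)).sum();v=np.degrees(np.angle(z))/6;print("vertex",v,"flat",v+30)
plan(.6275,-.1538,.12,-63)
```

```text
[[629.6, -129.6], [648.7, -144.1], [645.2, -170.0], [627.4, -178.9], [605.9, -165.1], [606.6, -140.0]] [ 627.22667004 -154.59870881] [  84.69001118   26.06422063  -40.58809652  -89.49367144 -153.86770501
  144.79170076] [24.69001118 26.06422063 19.41190348 30.50632856 26.13229499 24.79170076] [25.13844134 23.92973174 23.63992726 24.25451564 23.78119205 25.25995085]
vertex 25.283605213905957 flat 55.28360521390596
t [-0.3802, 0.1038, 0.4703] rot [-0.001, -0.0734, 0.0018] yaw -63 q6~ 49.2 rows 7.4
```

```bash
python3 -m pendant '{"translation":[[-0.02,0,0.03],[-0.06,0.02,0.09],[-0.12,0.04,0.16],[-0.18,0.06,0.23],[-0.24,0.08,0.3],[-0.3,0.09,0.38],[-0.35,0.1,0.44],[-0.38,0.104,0.47]],"rot":[[0,-0.01,0],[0,-0.02,0],[0,-0.03,0],[0,-0.04,0],[0,-0.05,0],[0,-0.054,0],[0,-0.054,0],[0,-0.054,0]]}' 1 40; python3 -c "
from h import *
plan(.6275,-.1538,.0565,-64.7)"
```

```text
time_s: 7.82
ee_pos: [0.6277, -0.1522, 0.1199]
eef_rot: [-1.569, -0.003, -1.128]
force: [0.4, -0.0, -0.1]
grip_width: 0.0936
t [0.0023, 0.1267, -0.0019] rot [-0.001, 0.0006, 0.0016] yaw -64.7 q6~ 50.9 rows 1.5
```

```bash
python3 -m pendant '{"translation":[[0.002,0.02,-0.002],[0.002,0.05,-0.002],[0.002,0.08,-0.002],[0.002,0.105,-0.002],[0.002,0.12,-0.002],[0.002,0.127,-0.002],[0.002,0.127,-0.002],[0.002,0.127,-0.002]],"rot":[[0,0,0],[-0.001,0,0.0015],[-0.001,0,0.0015],[-0.001,0,0.0015],[-0.001,0,0.0015],[-0.001,0,0.0015],[-0.001,0,0.0015],[-0.001,0,0.0015]]}' 1 40;  python3 -m pendant '{"translation":[[0,0,0],[0,0,0],[0,0,0],[0,0,0],[0,0,0],[0,0,0],[0,0,0],[0,0,0]],"rot":[[0,0,0],[0,0,0],[0,0,0],[0,0,0],[0,0,0],[0,0,0],[0,0,0],[0,0,0]]}' 0 40;  python3 -m pendant '{"translation":[[0,0,0],[0,0,0],[0,0,0]],"rot":[[0,0,0],[0,0,0],[0,0,0]]}' 0 40
```

```text
time_s: 8.48
ee_pos: [0.6276, -0.1541, 0.0568]
eef_rot: [-1.57, -0.001, -1.129]
force: [0.7, 0.7, 0.2]
grip_width: 0.0937
time_s: 9.15
ee_pos: [0.6276, -0.1541, 0.0568]
eef_rot: [-1.57, -0.001, -1.129]
force: [0.1, 1.5, 0.1]
grip_width: 0.0437
time_s: 9.4
ee_pos: [0.6276, -0.154, 0.0568]
eef_rot: [-1.57, -0.001, -1.129]
force: [1.2, -0.6, 0.7]
grip_width: 0.04
```

```bash
python3 -m pendant '{"translation":[[0,-0.01,0],[0,-0.03,0],[0,-0.06,0],[0,-0.08,0],[0,-0.08,0]],"rot":[[0,0,0],[0,0,0],[0,0,0],[0,0,0],[0,0,0]]}'; python3 -c "
from h import *
plan(.4108,-.2429,.08,-49.7)
im=camera('side')[:,:,::-1];u,v=274,150;cv2.imwrite('pics/g5.png',cv2.resize(im[v-40:v+40,u-50:u+50],None,fx=6,fy=6,interpolation=2))"
```

```text
time_s: 9.82
ee_pos: [0.6286, -0.1544, 0.0999]
eef_rot: [-1.567, -0.003, -1.129]
force: [1.2, 0.3, -1.6]
grip_width: 0.0399
t [-0.0264, 0.0381, -0.4697] rot [-0.002, -0.1664, 0.0024] yaw -49.7 q6~ 19.1 rows 5.7
```

View pics/g5.png

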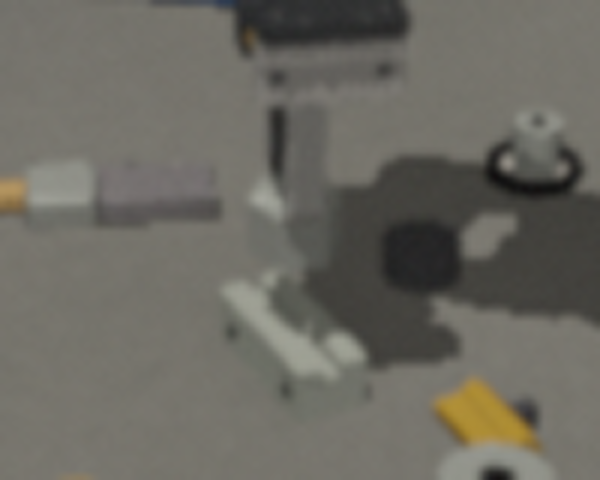

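The nut is lifted and the long jaw stays in place. Move to the hex nest.

```bash
python3 -m pendant '{"translation":[[0,0,-0.03],[-0.005,0,-0.09],[-0.01,0,-0.16],[-0.015,0,-0.24],[-0.02,0,-0.32],[-0.024,0.01,-0.39],[-0.026,0.025,-0.45],[-0.026,0.038,-0.47]],"rot":[[0,-0.02,0],[0,-0.05,0],[0,-0.08,0],[0,-0.11,0],[0,-0.14,0],[0,-0.16,0],[0,-0.166,0],[0,-0.166,0]]}'; python3 -c "
from h import *
plan(.4108,-.2429,.0328,-49.7)"
```

```text
time_s: 10.53
ee_pos: [0.407, -0.2437, 0.0781]
eef_rot: [-1.57, -0.002, -0.869]
force: [-0.3, -0.9, -2.3]
grip_width: 0.0404
t [0.0036, 0.0906, 0.0068] rot [-0.0006, -0.0011, 0.001] yaw -49.7 q6~ 19.1 rows 1.1
```

```bash
python3 -m pendant '{"translation":[[0.0036,0.01,0.007],[0.0036,0.03,0.007],[0.0036,0.05,0.007],[0.0036,0.065,0.007],[0.0036,0.078,0.007],[0.0036,0.086,0.007],[0.0036,0.09,0.007],[0.0036,0.09,0.007]],"rot":[[0,0,0],[0,0,0],[0,0,0],[0,0,0],[0,0,0],[0,0,0],[0,0,0],[0,0,0]]}'
python3 - <<'E'
from h import *
plan(.4108,-.2429,.0298)
im=camera("side")[:,:,::-1];u,v=346,155;cv2.imwrite("pics/g6.png",cv2.resize(im[v-35:v+35,u-45:u+45],None,fx=8,fy=8,interpolation=2))
E
```

```text
time_s: 11.2
ee_pos: [0.411, -0.2426, 0.0326]
eef_rot: [-1.57, -0.001, -0.869]
force: [0.4, -0.8, -2.5]
grip_width: 0.0399
t [0.0002, 0.0057, -0.0006] rot [-0.0005, 0.0, 0.0006] yaw -49.8 q6~ 19.2 rows 0.1
```

View pics/g6.png

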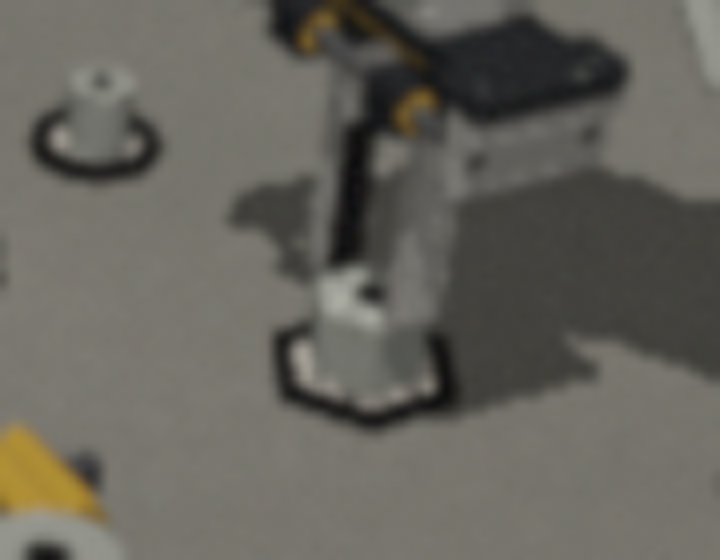

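The nut is centred and aligned over the hex recess at about (365,370) in the crop. Lower it.

```bash
python3 -m pendant '{"translation":[[0,0.002,0],[0,0.004,0],[0,0.006,0],[0,0.006,0],[0,0.006,0]],"rot":[[0,0,0],[0,0,0],[0,0,0],[0,0,0],[0,0,0]]}'
```

```text
time_s: 11.67
ee_pos: [0.4111, -0.2428, 0.0301]
eef_rot: [-1.57, -0.002, -0.869]
force: [-0.4, 0.2, -2.2]
grip_width: 0.04
```

```bash
python3 -m pendant '{"translation":[[0,0.001,0],[0,0.002,0],[0,0.002,0]],"rot":[[0,0,0],[0,0,0],[0,0,0]]}'
```

```text
time_s: 11.92
ee_pos: [0.4112, -0.2429, 0.0297]
eef_rot: [-1.57, -0.002, -0.869]
force: [-2.7, 3.0, 7.0]
grip_width: 0.0402
```

```bash
python3 -m pendant '{"translation":[[0,0,0],[0,0,0],[0,0,0],[0,0,0],[0,0,0],[0,0,0]],"rot":[[0,0,0],[0,0,0],[0,0,0],[0,0,0],[0,0,0],[0,0,0]]}' 1; python3 -m pendant '{"translation":[[0,-0.02,0],[0,-0.06,0],[0,-0.1,0],[0.0,-0.16,0],[-0.0,-0.22,0.0],[-0.0,-0.25,-0.05],[-0.0,-0.27,-0.1],[0,-0.28,-0.15]],"rot":[[0,0,0],[0,0,0],[0,0,0],[0,0,0],[0,0,0],[0,0,0],[0,0,0],[0,0,0]]}'
python3 - <<'E'
from h import *
ims={n:camera(n)[:,:,::-1] for n in("top","side")}
for n in ims: cv2.imwrite(f"pics/{n}2.png",ims[n])
f=lambda im,u,v:cv2.resize(im[v-30:v+30,u-40:u+40],None,fx=5,fy=5,interpolation=2)
cv2.imwrite("pics/g7.png",np.vstack([np.hstack([f(ims["top"],407,262),f(ims["top"],373,180)]),np.hstack([f(ims["side"],346,160),f(ims["side"],273,160)])]))
E
```

```text
time_s: 12.42
ee_pos: [0.4112, -0.2429, 0.0296]
eef_rot: [-1.57, -0.002, -0.869]
force: [-0.2, 1.5, -0.7]
grip_width: 0.0767
time_s: 13.08
ee_pos: [0.3533, -0.2919, 0.172]
eef_rot: [-1.569, -0.005, -0.868]
force: [-1.0, 0.1, -0.4]
grip_width: 0.0942
```

View pics/g7.png

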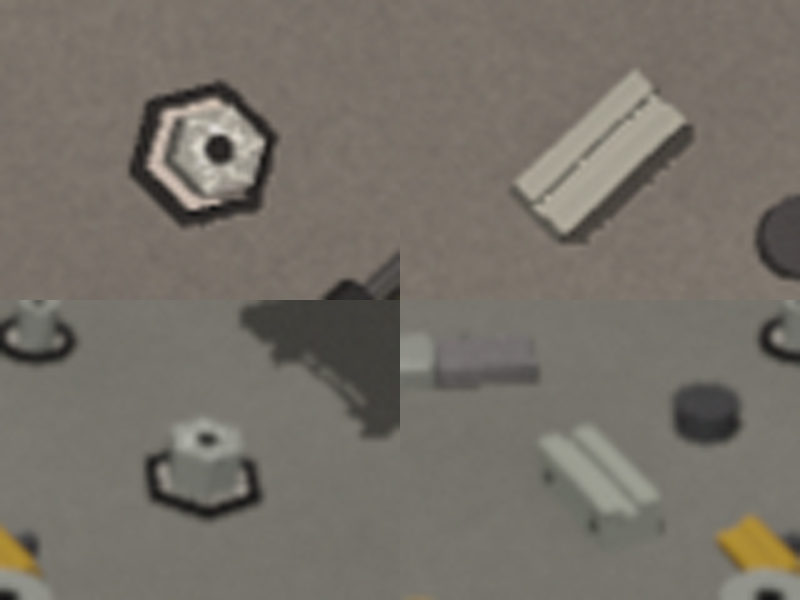

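The nut sits in its nest in both views. Measure the long jaw top, which is now fully visible.

Run:
```python
from h import *
k=8
for n,(u,v) in (("top",(373,180)),("side",(273,162))):
    im=cv2.imread(f"pics/{n}2.png")
    p=cv2.resize(im[v-25:v+25,u-25:u+25],None,fx=k,fy=k,interpolation=2)
    m=(p.max(2)>(142 if n=="top" else 138)).astype(np.uint8)
    m=cv2.morphologyEx(m,3,np.ones((25,25)))
    l,lab,st,ce=cv2.connectedComponentsWithStats(m); i=1+np.argmax(st[1:,4])
    c=max(cv2.findContours((lab==i).astype(np.uint8),0,1)[0],key=len)[:,0]
    uv=np.c_[u-25+(c[:,0]+.5)/k-.5,v-25+(c[:,1]+.5)/k-.5]
    print(n,*rect(ray(n,uv,.03)))
```

```text
top [ 629.  -153.2] [38.6 91.8] 42.3
side [ 626.9 -149.9] [39.1 97.2] 43.0
```

```bash
python3 -c "
from h import *
plan(.6285,-.1525,.12,42.3-180)
plan(.6285,-.1525,.12,42.3)
from scipy.spatial.transform import Rotation as Ro
o=get_obs();R=Ro.from_euler('xyz',o['eef_rot']);T=Ro.from_euler('xyz',[-90,0,42.3],degrees=True);print((R.inv()*T).as_rotvec(degrees=True)/90)"
```

```text
t [0.1405, 0.104, 0.6034] rot [-0.0027, 0.9754, 0.0018] yaw -137.7 q6~ 124.1 rows 12.3
t [0.1405, 0.104, 0.6034] rot [-0.0027, 0.9754, 0.0018] yaw -137.7 q6~ 124.1 rows 12.3
[ 0.00178558 -1.02463374  0.00272655]
```

```bash
python3 -m pendant '{"translation":[[0.01,0,0.04],[0.03,0,0.1],[0.05,0.0,0.16],[0.06,0.0,0.22],[0.08,0.0,0.29],[0.09,0,0.36],[0.1,0,0.43],[0.12,0.0,0.5]],"rot":[[0,-0.05,0],[0,-0.12,0],[0,-0.19,0],[0,-0.26,0],[0,-0.33,0],[0,-0.4,0],[0,-0.47,0],[0,-0.54,0]]}' 1 40; python3 -c "
from h import *
plan(.6285,-.1525,.1,42.3)"
```

```text
time_s: 13.85
ee_pos: [0.5835, -0.1756, 0.1722]
eef_rot: [-1.573, -0.004, -0.017]
force: [-0.1, -0.1, 0.6]
grip_width: 0.0938
t [0.0887, 0.1447, 0.0482] rot [0.0024, -0.4808, 0.0015] yaw 42.3 q6~ -55.9 rows 6.0
```

```bash
python3 -m pendant '{"translation":[[0.015,0.01,0.01],[0.03,0.03,0.02],[0.05,0.05,0.03],[0.065,0.07,0.035],[0.08,0.1,0.04],[0.087,0.12,0.046],[0.0887,0.14,0.048],[0.0887,0.1447,0.048]],"rot":[[0,-0.07,0],[0,-0.14,0],[0,-0.21,0],[0,-0.28,0],[0,-0.36,0],[0.002,-0.43,0],[0.0024,-0.48,0.0015],[0.0024,-0.481,0.0015]]}' 1 40; python3 -c "
from h import *
plan(.6285,-.1525,.0265,42.3)"
```

```text
time_s: 14.52
ee_pos: [0.6281, -0.1514, 0.0983]
eef_rot: [-1.568, 0.001, 0.743]
force: [-0.4, 0.0, 0.2]
grip_width: 0.0943
t [-0.0007, 0.1435, -0.0024] rot [-0.0016, 0.003, -0.0008] yaw 42.3 q6~ -55.9 rows 1.7
```

```bash
python3 -m pendant '{"translation":[[-0.001,0.02,-0.002],[-0.001,0.05,-0.002],[-0.001,0.08,-0.002],[-0.001,0.11,-0.002],[-0.001,0.13,-0.002],[-0.001,0.14,-0.002],[-0.001,0.1435,-0.002],[-0.001,0.1435,-0.002]],"rot":[[0,0,0],[-0.002,0.003,0],[-0.002,0.003,-0.001],[-0.002,0.003,-0.001],[-0.002,0.003,-0.001],[-0.002,0.003,-0.001],[-0.002,0.003,-0.001],[-0.002,0.003,-0.001]]}'; python3 -m pendant '{"translation":[[0,0,0],[0,0,0],[0,0,0],[0,0,0],[0,0,0],[0,0,0],[0,0,0],[0,0,0]],"rot":[[0,0,0],[0,0,0],[0,0,0],[0,0,0],[0,0,0],[0,0,0],[0,0,0],[0,0,0]]}' 0 40;  python3 -m pendant '{"translation":[[0,0,0],[0,0,0],[0,0,0]],"rot":[[0,0,0],[0,0,0],[0,0,0]]}' 0 40
```

```text
time_s: 15.18
ee_pos: [0.6284, -0.1524, 0.0267]
eef_rot: [-1.572, -0.0, 0.738]
force: [-0.4, 0.4, -0.4]
grip_width: 0.0939
time_s: 15.85
ee_pos: [0.6284, -0.1525, 0.0267]
eef_rot: [-1.572, -0.0, 0.737]
force: [-0.4, -0.4, -0.1]
grip_width: 0.044
time_s: 16.1
ee_pos: [0.6284, -0.1525, 0.0267]
eef_rot: [-1.571, -0.0, 0.737]
force: [-0.3, -0.7, 0.5]
grip_width: 0.0358
```

```bash
python3 -m pendant '{"translation":[[0,-0.01,0],[0,-0.04,0],[0,-0.08,0],[0,-0.13,0],[0,-0.18,0],[0,-0.22,0],[0,-0.24,0],[0,-0.24,0]],"rot":[[0,0,0],[0,0,0],[0,0,0],[0,0,0],[0,0,0],[0,0,0],[0,0,0],[0,0,0]]}'; python3 -c "
from h import *
plan(.5326,.3985,.1,73.6)
im=camera('side')[:,:,::-1];u,v=274,130;cv2.imwrite('pics/g8.png',cv2.resize(im[v-50:v+50,u-60:u+60],None,fx=5,fy=5,interpolation=2))"
```

```text
time_s: 16.77
ee_pos: [0.629, -0.1526, 0.149]
eef_rot: [-1.574, -0.002, 0.738]
force: [-0.3, -0.9, -3.5]
grip_width: 0.0364
t [0.5983, 0.0958, 0.9458] rot [0.0026, -0.3483, 0.0007] yaw 73.6 q6~ -36.8 rows 13.5
```

View pics/g8.png

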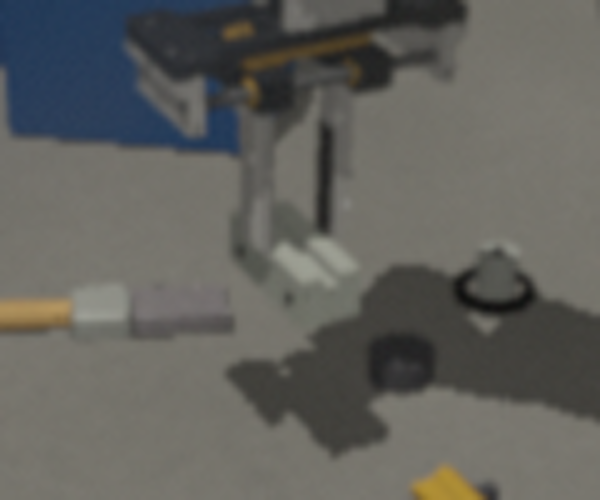

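The long jaw is held level. Carry it over.

```bash
python3 -m pendant '{"translation":[[0.02,0,0.03],[0.05,0,0.08],[0.09,0,0.14],[0.13,0,0.2],[0.17,0,0.27],[0.21,0,0.33],[0.25,0,0.39],[0.28,0,0.45]],"rot":[[0,-0.02,0],[0,-0.04,0],[0,-0.07,0],[0,-0.1,0],[0,-0.13,0],[0,-0.16,0],[0,-0.19,0],[0,-0.22,0]]}'; python3 -c "
from h import *
plan(.5326,.3985,.1,73.6)"
```

```text
time_s: 17.48
ee_pos: [0.5796, 0.1101, 0.1447]
eef_rot: [-1.57, 0.001, 1.086]
force: [0.1, 0.0, -3.1]
grip_width: 0.0359
t [0.4665, 0.0891, 0.3521] rot [-0.0004, -0.1266, -0.0007] yaw 73.6 q6~ -36.8 rows 7.1
```

```bash
python3 -m pendant '{"translation":[[0.06,0.01,0.045],[0.13,0.02,0.1],[0.2,0.03,0.15],[0.27,0.04,0.2],[0.34,0.05,0.25],[0.4,0.065,0.3],[0.45,0.08,0.34],[0.4665,0.089,0.352]],"rot":[[0,-0.02,0],[0,-0.04,0],[0,-0.06,0],[0,-0.08,0],[0,-0.1,0],[0,-0.12,0],[0,-0.1266,0],[0,-0.1266,0]]}'; python3 -c "
from h import *
plan(.5326,.3985,.0330,73.6)"
```

```text
time_s: 18.15
ee_pos: [0.5296, 0.4028, 0.0965]
eef_rot: [-1.567, 0.003, 1.289]
force: [-1.3, -0.5, -3.9]
grip_width: 0.0361
t [-0.0061, 0.1271, -0.0087] rot [-0.0025, 0.0029, -0.0021] yaw 73.6 q6~ -36.8 rows 1.5
```

```bash
python3 -m pendant '{"translation":[[-0.006,0.02,-0.009],[-0.006,0.05,-0.009],[-0.006,0.08,-0.009],[-0.006,0.1,-0.009],[-0.006,0.115,-0.009],[-0.006,0.124,-0.009],[-0.006,0.127,-0.009],[-0.006,0.127,-0.009]],"rot":[[0,0,0],[-0.0025,0.003,-0.002],[-0.0025,0.003,-0.002],[-0.0025,0.003,-0.002],[-0.0025,0.003,-0.002],[-0.0025,0.003,-0.002],[-0.0025,0.003,-0.002],[-0.0025,0.003,-0.002]]}'
python3 - <<'E'
from h import *
plan(.5326,.3985,.0297,73.6)
f=lambda im,u,v:cv2.resize(im[v-40:v+40,u-40:u+40],None,fx=5,fy=5,interpolation=2)
cv2.imwrite("pics/g9.png",np.hstack([f(camera("side")[:,:,::-1],250,310),f(camera("top")[:,:,::-1],167,220)]))
E
```

```text
time_s: 18.82
ee_pos: [0.5329, 0.3983, 0.033]
eef_rot: [-1.571, 0.0, 1.284]
force: [-0.2, 0.4, -2.0]
grip_width: 0.0363
t [0.0002, 0.0066, 0.0008] rot [0.0, -0.0003, -0.0001] yaw 73.6 q6~ -36.8 rows 0.1
```

View pics/g9.png

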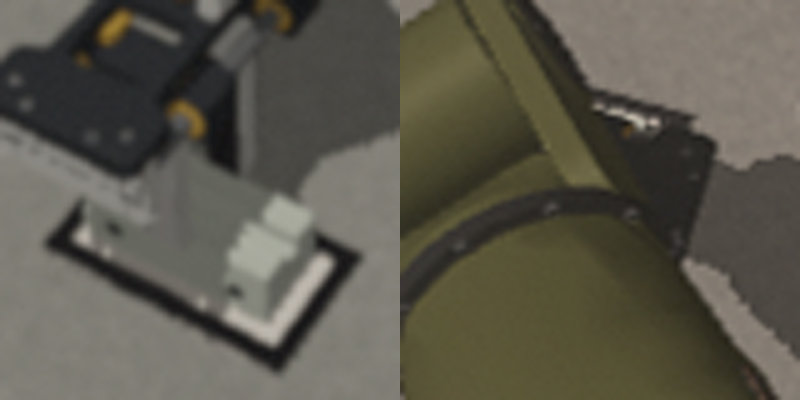

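Run:
```python
from h import *
f=lambda x,y:(210+x/5-.4,270+y/5-.4)
# jaw vertical corner: bottom (244,316), top(236,262?) 
a=np.radians(163.6);ux=np.array([np.cos(a),np.sin(a)]);uy=np.array([-ux[1],ux[0]]);c=np.array([.5326,.3985])
for sx in(-1,1):
  for sy in(-1,1):
    q=c+sx*.045*ux+sy*.019*uy
    for z in(.006,.036):
        p=proj("side",[*q,z])[0]; print(sx,sy,z,q.round(3),((p-[210,270]+.4)*5).round(0))
```

```text
-1 -1 0.006 [0.581 0.404] [ 89. 231.]
-1 -1 0.036 [0.581 0.404] [ 85. 187.]
-1 1 0.006 [0.57  0.368] [140. 170.]
-1 1 0.036 [0.57  0.368] [137. 126.]
1 -1 0.006 [0.495 0.429] [268. 326.]
1 -1 0.036 [0.495 0.429] [268. 282.]
1 1 0.006 [0.484 0.393] [316. 260.]
1 1 0.036 [0.484 0.393] [317. 216.]
```

Run:
```python
import cv2
im=cv2.imread("pics/g9.png")[150:380,20:380]
cv2.imwrite("pics/g9b.png",cv2.resize(im,None,fx=2.2,fy=2.2,interpolation=2))
```

```text
(no output)
```

View pics/g9b.png

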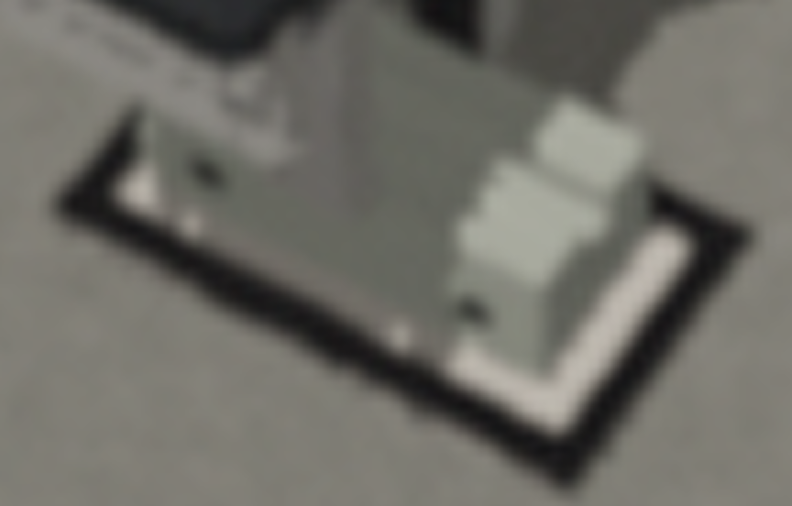

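The jaw is aligned. Its near-end gap looks about 2 mm larger than nominal, so I'll shift 1.5 mm toward that end while lowering.

```bash
python3 -m pendant '{"translation":[[0,0,0.002],[0,0.002,0.003],[0,0.004,0.003],[0,0.006,0.003],[0,0.0075,0.003],[0,0.0075,0.003]],"rot":[[0,0,0],[0,0,0],[0,0,0],[0,0,0],[0,0,0],[0,0,0]]}'
```

```text
time_s: 19.42
ee_pos: [0.5316, 0.399, 0.0298]
eef_rot: [-1.571, -0.0, 1.284]
force: [0.5, -0.4, -2.2]
grip_width: 0.0361
```

```bash
python3 -m pendant '{"translation":[[0,0.001,0],[0,0.002,0],[0,0.002,0]],"rot":[[0,0,0],[0,0,0],[0,0,0]]}'
```

```text
time_s: 19.67
ee_pos: [0.5317, 0.3991, 0.0296]
eef_rot: [-1.572, -0.001, 1.284]
force: [-4.4, -2.7, 5.1]
grip_width: 0.0361
```

```bash
python3 -m pendant '{"translation":[[0,0,0],[0,0,0],[0,0,0],[0,0,0],[0,0,0],[0,0,0]],"rot":[[0,0,0],[0,0,0],[0,0,0],[0,0,0],[0,0,0],[0,0,0]]}' 1; python3 -m pendant '{"translation":[[0,-0.02,0],[0,-0.06,0],[0,-0.1,0],[0.0,-0.16,0],[-0.0,-0.22,0.0],[-0.0,-0.25,0.05],[-0.0,-0.27,0.11],[0,-0.28,0.18]],"rot":[[0,0,0],[0,0,0],[0,0,0],[0,0,0],[0,0,0],[0,0,0],[0,0,0],[0,0,0]]}'; python3 -m pendant '{"translation":[[-0.06,0,0.02],[-0.13,0,0.05],[-0.2,0,0.09],[-0.25,0,0.13],[-0.27,0,0.14]],"rot":[[0,0,0],[0,0,0],[0,0,0],[0,0,0],[0,0,0]]}';python3 - <<'E'
from h import *
ims={n:camera(n)[:,:,::-1] for n in("top","side")}
for n in ims: cv2.imwrite(f"pics/{n}3.png",ims[n])
f=lambda im,u,v:cv2.resize(im[v-30:v+30,u-40:u+40],None,fx=5,fy=5,interpolation=2)
cv2.imwrite("pics/g10.png",np.vstack([np.hstack([f(ims["top"],167,220),f(ims["top"],322,231)]),np.hstack([f(ims["side"],250,320),f(ims["side"],306,195)])]))
E
```

```text
time_s: 20.17
ee_pos: [0.5317, 0.3991, 0.0296]
eef_rot: [-1.572, -0.001, 1.284]
force: [-0.9, -1.2, 0.2]
grip_width: 0.073
time_s: 20.83
ee_pos: [0.4453, 0.4245, 0.172]
eef_rot: [-1.573, -0.003, 1.283]
force: [0.6, 0.7, -0.5]
grip_width: 0.0938
time_s: 21.25
ee_pos: [0.3372, 0.3131, 0.1722]
eef_rot: [-1.573, -0.004, 1.283]
force: [0.2, 0.7, -0.1]
grip_width: 0.0941
```

View pics/g10.png

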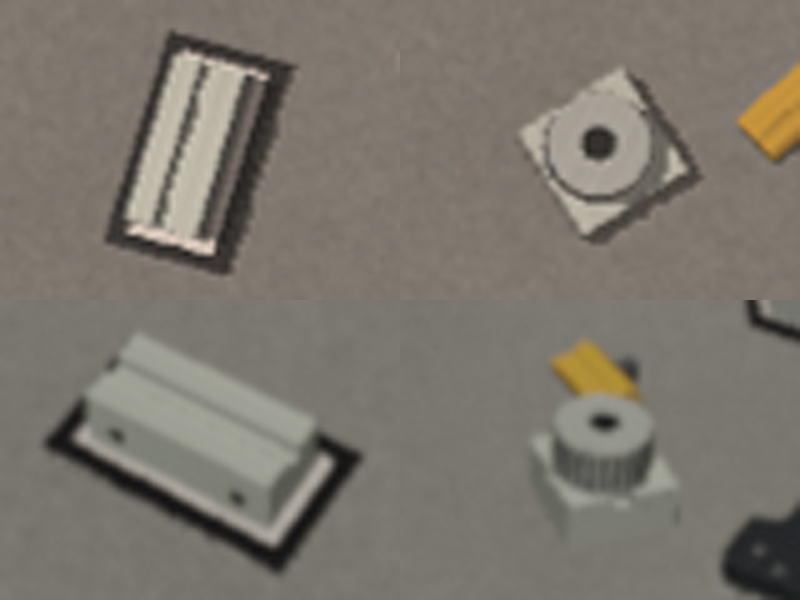

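The long jaw lies inside its nest with gaps at both ends. Next, the drum at (0.4965, -0.012).

```bash
python3 -c "
from h import *
plan(.4965,-.012,.12,73.5)"
```

```text
t [-0.5368, 0.1046, -0.4868] rot [0.0023, 0.0001, 0.003] yaw 73.5 q6~ -74.9 rows 8.8
```

```bash
python3 -m pendant '{"translation":[[-0.04,0,-0.035],[-0.1,0.0,-0.09],[-0.155,0,-0.14],[-0.21,0,-0.19],[-0.265,0,-0.24],[-0.32,0,-0.29],[-0.375,0,-0.34],[-0.43,0.02,-0.39]],"rot":[[0.002,0,0.003],[0.002,0,0.003],[0.002,0,0.003],[0.002,0,0.003],[0.002,0,0.003],[0.002,0,0.003],[0.002,0,0.003],[0.002,0,0.003]]}' 1 40; python3 -c "
from h import *
plan(.4965,-.012,.12,73.5)
plan(.4965,-.012,.0565,73.5)"
```

```text
time_s: 22.02
ee_pos: [0.4674, 0.051, 0.1642]
eef_rot: [-1.575, -0.001, 1.283]
force: [0.5, 1.2, 0.3]
grip_width: 0.0936
t [-0.1044, 0.0886, -0.0913] rot [0.0025, -0.0001, 0.0007] yaw 73.5 q6~ -74.9 rows 2.0
t [-0.1045, 0.2156, -0.0908] rot [0.0025, -0.0001, 0.0007] yaw 73.5 q6~ -74.9 rows 3.1
```

```bash
python3 -m pendant '{"translation":[[-0.04,0.01,-0.035],[-0.08,0.03,-0.07],[-0.104,0.06,-0.09],[-0.104,0.08,-0.091],[-0.104,0.08,-0.091],[-0.104,0.08,-0.091]],"rot":[[0.0025,0,0],[0.0025,0,0],[0.0025,0,0],[0.0025,0,0],[0.0025,0,0],[0.0025,0,0]]}'; python3 -c "
from h import *
plan(.4965,-.012,.0565,73.5)"
```

```text
time_s: 22.52
ee_pos: [0.4965, -0.0111, 0.1243]
eef_rot: [-1.57, -0.001, 1.283]
force: [0.2, -0.2, -0.4]
grip_width: 0.0942
t [-0.0018, 0.1356, -0.0006] rot [-0.0006, 0.0001, 0.0007] yaw 73.5 q6~ -74.9 rows 1.6
```

```bash
python3 -m pendant '{"translation":[[-0.002,0.02,-0.001],[-0.002,0.05,-0.001],[-0.002,0.08,-0.001],[-0.002,0.11,-0.001],[-0.002,0.125,-0.001],[-0.002,0.133,-0.001],[-0.002,0.1355,-0.001],[-0.002,0.1355,-0.001]],"rot":[[0,0,0],[0,0,0],[0,0,0],[0,0,0],[0,0,0],[0,0,0],[0,0,0],[0,0,0]]}' 1 45; python3 -m pendant '{"translation":[[0,0,0],[0,0,0],[0,0,0],[0,0,0],[0,0,0],[0,0,0],[0,0,0],[0,0,0]],"rot":[[0,0,0],[0,0,0],[0,0,0],[0,0,0],[0,0,0],[0,0,0],[0,0,0],[0,0,0]]}' 0 45
```

```text
time_s: 23.18
ee_pos: [0.4969, -0.0119, 0.0569]
eef_rot: [-1.57, -0.001, 1.283]
force: [0.4, 0.5, 0.1]
grip_width: 0.094
time_s: 23.85
ee_pos: [0.497, -0.0119, 0.057]
eef_rot: [-1.571, -0.001, 1.283]
force: [0.6, 1.0, 0.3]
grip_width: 0.0506
```

```bash
python3 -m pendant '{"translation":[[0,0,0],[0,-0.01,0],[0,-0.04,0],[0,-0.08,0],[0,-0.11,0],[0,-0.11,0]],"rot":[[0,0,0],[0,0,0],[0,0,0],[0,0,0],[0,0,0],[0,0,0]]}'; python3 -c "
from h import *
plan(.398,.234,.1,73.5)
f=lambda im,u,v:cv2.resize(im[v-40:v+40,u-40:u+40],None,fx=5,fy=5,interpolation=2)
cv2.imwrite('pics/g11.png',np.hstack([f(camera('side')[:,:,::-1],306,175),f(camera('top')[:,:,::-1],322,231)]))"
```

```text
time_s: 24.35
ee_pos: [0.4981, -0.0121, 0.1147]
eef_rot: [-1.575, -0.002, 1.283]
force: [0.4, -0.5, -2.9]
grip_width: 0.0506
t [0.4152, 0.029, 0.3317] rot [0.0024, 0.0003, 0.0013] yaw 73.5 q6~ -43.0 rows 6.4
```

View pics/g11.png

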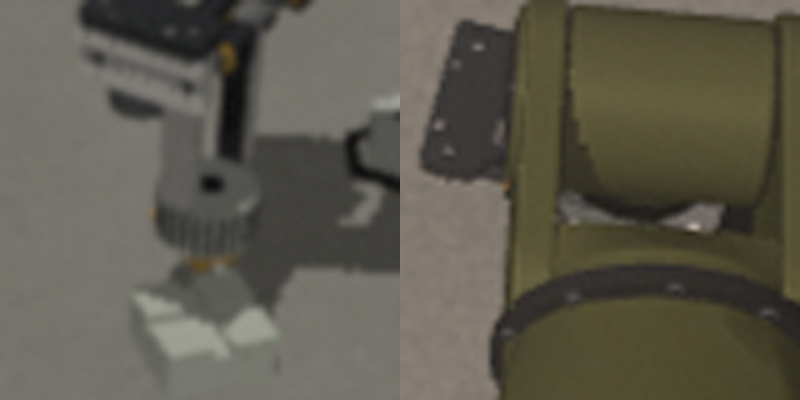

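The drum is lifted clear. I'll check its in-hand offset from the visible bore.

```bash
python3 -c "
from h import *
print(ray('side',[(308.0,171.2)],.1180))"
```

```text
[[ 0.49587731 -0.01256782]]
```

```bash
python3 -m pendant '{"translation":[[0.03,-0.01,0.025],[0.08,-0.02,0.065],[0.14,-0.02,0.11],[0.2,-0.02,0.16],[0.27,-0.01,0.21],[0.33,0,0.265],[0.39,0.015,0.31],[0.415,0.029,0.332]],"rot":[[0,0,0],[0,0,0],[0.002,0,0.001],[0.002,0,0.001],[0.002,0,0.001],[0.002,0,0.001],[0.002,0,0.001],[0.002,0,0.001]]}'; python3 -c "
from h import *
plan(.398,.234,.033,73.5)"
```

```text
time_s: 25.12
ee_pos: [0.3942, 0.2369, 0.0961]
eef_rot: [-1.566, 0.001, 1.286]
force: [0.6, -0.0, -3.2]
grip_width: 0.0505
t [-0.0034, 0.1261, -0.0096] rot [-0.003, 0.0017, -0.0006] yaw 73.5 q6~ -43.0 rows 1.5
```

```bash
python3 -m pendant '{"translation":[[-0.0035,0.02,-0.011],[-0.0035,0.05,-0.011],[-0.0035,0.08,-0.011],[-0.0035,0.1,-0.011],[-0.0035,0.115,-0.011],[-0.0035,0.122,-0.011],[-0.0035,0.126,-0.011],[-0.0035,0.126,-0.011]],"rot":[[0,0,0],[-0.003,0.001,0],[-0.003,0.001,0],[-0.003,0.001,0],[-0.003,0.001,0],[-0.003,0.001,0],[-0.003,0.001,0],[-0.003,0.001,0]]}'
python3 - <<'E'
from h import *
im=camera("side")[:,:,::-1];u,v=326,262
cv2.imwrite("pics/g12.png",cv2.resize(im[v-35:v+35,u-45:u+45],None,fx=8,fy=8,interpolation=2))
E
```

```text
time_s: 25.78
ee_pos: [0.3988, 0.2336, 0.0329]
eef_rot: [-1.571, 0.001, 1.284]
force: [0.0, 0.2, -3.4]
grip_width: 0.0504
```

View pics/g12.png

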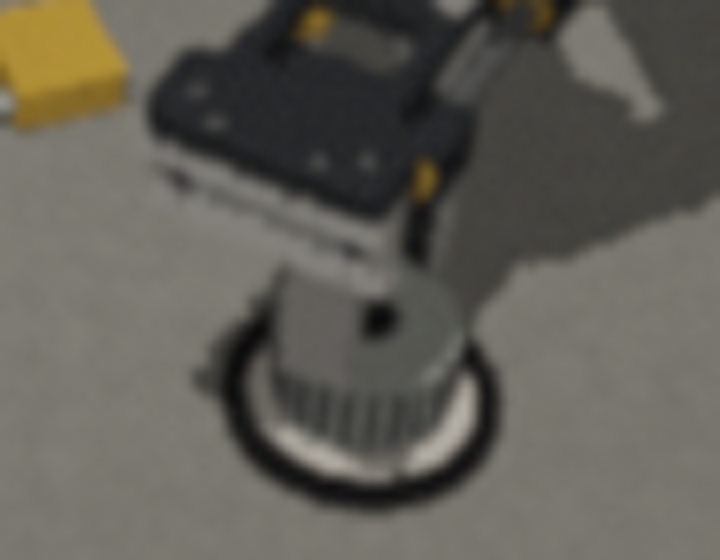

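The drum is centred over its nest, with even white gaps left, right and front. Lower it.

```bash
python3 -m pendant '{"translation":[[0,0.002,0],[0,0.004,0],[0,0.006,0],[0,0.007,0],[0,0.007,0]],"rot":[[0,0,0],[0,0,0],[0,0,0],[0,0,0],[0,0,0]]}'
```

```text
time_s: 26.25
ee_pos: [0.3991, 0.2337, 0.03]
eef_rot: [-1.572, 0.0, 1.284]
force: [0.7, -0.2, -0.4]
grip_width: 0.0506
```

```bash
python3 -m pendant '{"translation":[[0,0.001,0],[0,0.0015,0],[0,0.0015,0]],"rot":[[0,0,0],[0,0,0],[0,0,0]]}'
```

```text
time_s: 26.5
ee_pos: [0.3992, 0.2337, 0.0299]
eef_rot: [-1.572, 0.0, 1.284]
force: [-3.6, -3.2, 9.4]
grip_width: 0.0505
```

```bash
python3 -m pendant '{"translation":[[0,0,0],[0,0,0],[0,0,0],[0,0,0],[0,0,0],[0,0,0]],"rot":[[0,0,0],[0,0,0],[0,0,0],[0,0,0],[0,0,0],[0,0,0]]}' 1; python3 -m pendant '{"translation":[[0,-0.02,0],[0,-0.06,0],[0,-0.1,0],[0.0,-0.16,0],[0.03,-0.22,0.0],[0.08,-0.25,0.0],[0.14,-0.27,0.0],[0.2,-0.28,0]],"rot":[[0,0,0],[0,0,0],[0,0,0],[0,0,0],[0,0,0],[0,0,0],[0,0,0],[0,0,0]]}';python3 - <<'E'
from h import *
ims={n:camera(n)[:,:,::-1] for n in("top","side")}
for n in ims: cv2.imwrite(f"pics/{n}4.png",ims[n])
f=lambda im,u,v:cv2.resize(im[v-30:v+30,u-40:u+40],None,fx=5,fy=5,interpolation=2)
cv2.imwrite("pics/g13.png",np.vstack([np.hstack([f(ims["top"],228,270),f(ims["top"],322,231)]),np.hstack([f(ims["side"],326,270),f(ims["side"],306,195)])]))
k=8
for n,(u,v),z in (("top",(320,231),.03),):
    p=cv2.resize(ims[n][v-25:v+25,u-25:u+25],None,fx=k,fy=k,interpolation=2)
    m=(p.max(2)>142).astype(np.uint8)
    m=cv2.morphologyEx(m,3,np.ones((33,33)))
    l,lab,st,ce=cv2.connectedComponentsWithStats(m); i=1+np.argmax(st[1:,4])
    c=max(cv2.findContours((lab==i).astype(np.uint8),0,1)[0],key=len)[:,0]
    uv=np.c_[u-25+(c[:,0]+.5)/k-.5,v-25+(c[:,1]+.5)/k-.5]
    print(n,*rect(ray(n,uv,.03)))
E
```

```text
time_s: 27.0
ee_pos: [0.3992, 0.2338, 0.0298]
eef_rot: [-1.572, 0.0, 1.284]
force: [1.3, 0.5, -0.8]
grip_width: 0.0872
time_s: 27.67
ee_pos: [0.428, 0.3311, 0.1727]
eef_rot: [-1.574, -0.002, 1.283]
force: [0.9, -0.2, 0.8]
grip_width: 0.0941
top [491.  -19.4] [78.5 66.4] 30.8
```

View pics/g13.png

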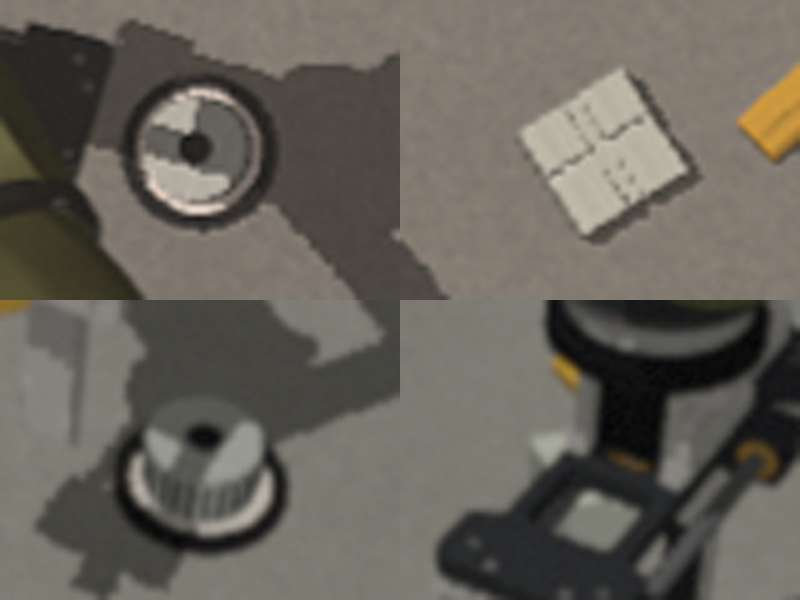

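The drum is seated. The square mask picked up the yellow part (size 78×66), so I'll redo it excluding colour.

Run:
```python
from h import *
k=8;im=cv2.imread("pics/top4.png");u,v=320,231
p=cv2.resize(im[v-25:v+25,u-25:u+25],None,fx=k,fy=k,interpolation=2)
for th in(138,142,148):
    m=((p.max(2)>th)&(p.max(2).astype(int)-p.min(2)<40)).astype(np.uint8)
    m=cv2.morphologyEx(m,3,np.ones((17,17)))
    l,lab,st,ce=cv2.connectedComponentsWithStats(m); i=1+np.argmax(st[1:,4])
    c=max(cv2.findContours((lab==i).astype(np.uint8),0,1)[0],key=len)[:,0]
    uv=np.c_[u-25+(c[:,0]+.5)/k-.5,v-25+(c[:,1]+.5)/k-.5]
    print(*rect(ray("top",uv,.03)))
y=((p.max(2).astype(int)-p.min(2))>60).astype(np.uint8)
# yellow part over whole
y=((im.max(2).astype(int)-im.min(2))>60).astype(np.uint8)[205:240,345:378]
c=np.argwhere(y)[:,::-1]+[345,205]; print("yellow",*rect(ray("top",c,.015)))
```

```text
[493.8 -16.1] [70.8 70.9] 31.6
[496.3 -16.3] [66.1 66.6] 31.3
[496.  -16.3] [65.4 65.9] 31.3
yellow [ 520.  -120.5] [30.2 58.7] 39.5
```

```bash
python3 -c "
from h import *
plan(.496,-.016,.1,31.3)"
```

```text
t [-0.6312, 0.1423, -0.3262] rot [0.001, 0.4708, 0.0017] yaw 31.3 q6~ -33.1 rows 8.7
```

```bash
python3 -m pendant '{"translation":[[-0.04,0,-0.02],[-0.11,0.0,-0.055],[-0.18,0,-0.09],[-0.25,0,-0.13],[-0.32,0,-0.165],[-0.39,0,-0.2],[-0.46,0,-0.24],[-0.53,0.02,-0.275]],"rot":[[0,0.04,0],[0,0.1,0],[0,0.17,0],[0,0.24,0],[0,0.31,0],[0,0.38,0],[0,0.44,0],[0,0.47,0]]}' 1 45; python3 -c "
from h import *
plan(.496,-.016,.1,31.3)"
```

```text
time_s: 28.43
ee_pos: [0.4859, 0.0374, 0.1631]
eef_rot: [-1.573, -0.006, 0.542]
force: [1.3, 0.4, 0.5]
grip_width: 0.0939
t [-0.0385, 0.1262, -0.1016] rot [0.0013, -0.0028, 0.0035] yaw 31.3 q6~ -33.1 rows 2.0
```

```bash
python3 -m pendant '{"translation":[[-0.015,0.01,-0.04],[-0.03,0.03,-0.075],[-0.038,0.06,-0.1],[-0.0385,0.09,-0.1015],[-0.0385,0.115,-0.1015],[-0.0385,0.126,-0.1015],[-0.0385,0.126,-0.1015]],"rot":[[0,0,0],[0.001,-0.003,0.0035],[0.001,-0.003,0.0035],[0.001,-0.003,0.0035],[0.001,-0.003,0.0035],[0.001,-0.003,0.0035],[0.001,-0.003,0.0035]]}'; python3 -c "
from h import *
plan(.496,-.016,.0265,31.3)"
```

```text
time_s: 29.02
ee_pos: [0.4951, -0.0161, 0.0994]
eef_rot: [-1.57, 0.002, 0.546]
force: [-0.5, 1.1, -0.0]
grip_width: 0.094
t [0.0018, 0.1459, -0.0008] rot [-0.0004, 0.0001, -0.001] yaw 31.3 q6~ -33.1 rows 1.7
```

```bash
python3 -m pendant '{"translation":[[0.002,0.02,-0.001],[0.002,0.05,-0.001],[0.002,0.08,-0.001],[0.002,0.11,-0.001],[0.002,0.13,-0.001],[0.002,0.142,-0.001],[0.002,0.146,-0.001],[0.002,0.146,-0.001]],"rot":[[0,0,0],[0,0,-0.001],[0,0,-0.001],[0,0,-0.001],[0,0,-0.001],[0,0,-0.001],[0,0,-0.001],[0,0,-0.001]]}'; python3 -m pendant '{"translation":[[0,0,0],[0,0,0],[0,0,0],[0,0,0],[0,0,0],[0,0,0],[0,0,0],[0,0,0]],"rot":[[0,0,0],[0,0,0],[0,0,0],[0,0,0],[0,0,0],[0,0,0],[0,0,0],[0,0,0]]}' 0 45; python3 -m pendant '{"translation":[[0,-0.01,0],[0,-0.04,0],[0,-0.08,0],[0,-0.13,0],[0,-0.16,0],[0,-0.16,0]],"rot":[[0,0,0],[0,0,0],[0,0,0],[0,0,0],[0,0,0],[0,0,0]]}'; python3 -c "
from h import *
plan(.6644,.1342,.1,69.2)
f=lambda im,u,v:cv2.resize(im[v-40:v+40,u-50:u+50],None,fx=6,fy=6,interpolation=2)
cv2.imwrite('pics/g14.png',f(camera('side')[:,:,::-1],306,180))"
```

```text
time_s: 29.68
ee_pos: [0.4962, -0.016, 0.0265]
eef_rot: [-1.57, -0.0, 0.547]
force: [0.2, 0.1, -0.3]
grip_width: 0.094
time_s: 30.35
ee_pos: [0.4963, -0.016, 0.0267]
eef_rot: [-1.57, -0.0, 0.547]
force: [-1.3, -0.3, 5.2]
grip_width: 0.062
time_s: 30.85
ee_pos: [0.4976, -0.0161, 0.1096]
eef_rot: [-1.573, -0.004, 0.547]
force: [1.0, -0.1, -3.7]
grip_width: 0.062
t [0.4412, 0.0208, 0.0835] rot [0.0022, -0.4209, 0.0019] yaw 69.2 q6~ -57.8 rows 5.4
```

View pics/g14.png

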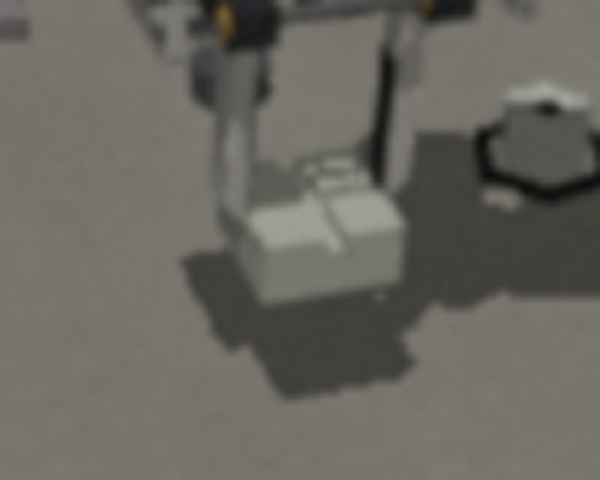

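The square jaw is held level at 62 mm (the reading runs about 2 mm low). Carry it to the square nest.

```bash
python3 -m pendant '{"translation":[[0.03,0,0.006],[0.08,0,0.015],[0.14,0,0.026],[0.21,0,0.04],[0.28,0,0.053],[0.35,0.005,0.066],[0.41,0.015,0.078],[0.441,0.02,0.0835]],"rot":[[0,-0.03,0],[0,-0.09,0],[0,-0.15,0],[0,-0.22,0],[0,-0.29,0],[0.002,-0.35,0.002],[0.002,-0.4,0.002],[0.002,-0.421,0.002]]}'; python3 -c "
from h import *
plan(.6644,.1342,.033,69.2)"
```

```text
time_s: 31.57
ee_pos: [0.6642, 0.1366, 0.0948]
eef_rot: [-1.566, 0.002, 1.214]
force: [-0.8, -0.4, -2.0]
grip_width: 0.0619
t [-0.0041, 0.1236, -0.0025] rot [-0.0028, 0.004, -0.0012] yaw 69.2 q6~ -57.8 rows 1.5
```

```bash
python3 -m pendant '{"translation":[[-0.004,0.02,-0.002],[-0.004,0.05,-0.002],[-0.004,0.08,-0.002],[-0.004,0.1,-0.002],[-0.004,0.113,-0.002],[-0.004,0.12,-0.002],[-0.004,0.1235,-0.002],[-0.004,0.1235,-0.002]],"rot":[[0,0,0],[-0.003,0.004,-0.001],[-0.003,0.004,-0.001],[-0.003,0.004,-0.001],[-0.003,0.004,-0.001],[-0.003,0.004,-0.001],[-0.003,0.004,-0.001],[-0.003,0.004,-0.001]]}'
python3 - <<'E'
from h import *
im=camera("side")[:,:,::-1];u,v=232,220
cv2.imwrite("pics/g15.png",cv2.resize(im[v-35:v+35,u-45:u+45],None,fx=8,fy=8,interpolation=2))
E
```

```text
time_s: 32.23
ee_pos: [0.6642, 0.1342, 0.0331]
eef_rot: [-1.571, 0.0, 1.207]
force: [0.9, -0.3, -1.8]
grip_width: 0.0617
```

View pics/g15.png

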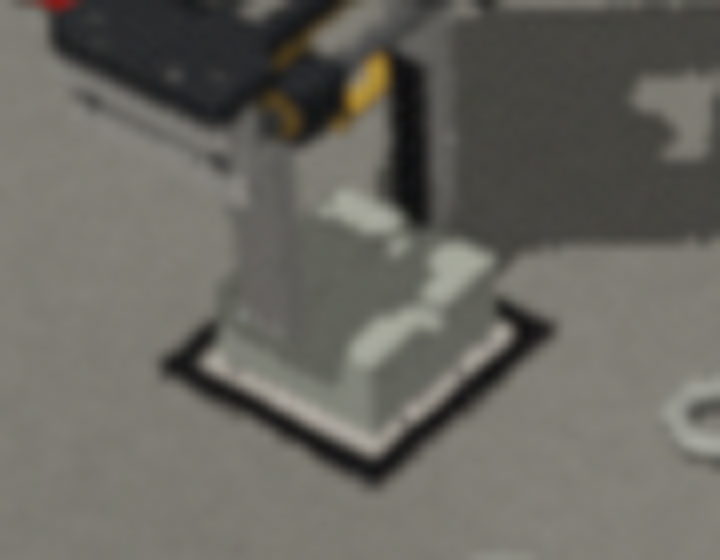

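The jaw is aligned, with even gaps at the two visible sides and the front corner at (375,430) sitting 25 crop px inside the recess corner, as expected. Lower it.

```bash
python3 -m pendant '{"translation":[[0,0.002,0],[0,0.004,0],[0,0.006,0],[0,0.0075,0],[0,0.0075,0]],"rot":[[0,0,0],[0,0,0],[0,0,0],[0,0,0],[0,0,0]]}'
```

```text
time_s: 32.7
ee_pos: [0.6645, 0.1343, 0.0299]
eef_rot: [-1.572, -0.0, 1.208]
force: [-0.6, 0.7, -1.1]
grip_width: 0.0619
```

```bash
python3 -m pendant '{"translation":[[0,0.001,0],[0,0.0015,0],[0,0.0015,0]],"rot":[[0,0,0],[0,0,0],[0,0,0]]}'
```

```text
time_s: 32.95
ee_pos: [0.6645, 0.1343, 0.0297]
eef_rot: [-1.572, -0.0, 1.208]
force: [-3.8, -0.8, 5.0]
grip_width: 0.0622
```

```bash
python3 -m pendant '{"translation":[[0,0,0],[0,0,0],[0,0,0],[0,0,0],[0,0,0],[0,0,0]],"rot":[[0,0,0],[0,0,0],[0,0,0],[0,0,0],[0,0,0],[0,0,0]]}' 1; python3 -m pendant '{"translation":[[0,-0.02,0],[0,-0.06,0],[0,-0.1,0],[0.0,-0.16,0],[0.0,-0.22,0.0],[-0.0,-0.26,0.05],[-0.0,-0.28,0.11],[-0.0,-0.3,0.18]],"rot":[[0,0,0],[0,0,0],[0,0,0],[0,0,0],[0,0,0],[0,0,0],[0,0,0],[0,0,0]]}';python3 -m pendant '{"translation":[[-0.02,0,0.04],[-0.05,0,0.1],[-0.09,0,0.17],[-0.12,0,0.24],[-0.16,0,0.31],[-0.18,0,0.35],[-0.2,0,0.37],[-0.2,0,0.37]],"rot":[[0,0,0],[0,0,0],[0,0,0],[0,0,0],[0,0,0],[0,0,0],[0,0,0],[0,0,0]]}';python3 - <<'E'
from h import *
ims={n:camera(n)[:,:,::-1] for n in("top","side")}
for n in ims: cv2.imwrite(f"pics/{n}5.png",ims[n])
f=lambda im,u,v:cv2.resize(im[v-25:v+25,u-30:u+30],None,fx=4.4,fy=4.4,interpolation=2)
T=[(265,171),(167,220),(228,270),(407,262),(458,211)];S=[(232,225),(250,316),(326,270),(346,160),(313,134)]
r=[f(ims["top"],*c) for c in T[:3]],[f(ims["side"],*c) for c in S[:3]]
cv2.imwrite("pics/f1.png",np.vstack([np.hstack(x) for x in r]))
E
```

```text
time_s: 33.45
ee_pos: [0.6645, 0.1343, 0.0296]
eef_rot: [-1.572, -0.0, 1.208]
force: [1.0, -0.0, -0.2]
grip_width: 0.0935
time_s: 34.12
ee_pos: [0.5797, 0.1662, 0.1812]
eef_rot: [-1.574, -0.001, 1.207]
force: [-0.4, 0.7, 0.9]
grip_width: 0.0944
time_s: 34.78
ee_pos: [0.3697, 0.1383, 0.1815]
eef_rot: [-1.575, -0.002, 1.207]
force: [-0.4, -0.4, -1.0]
grip_width: 0.094
```

View pics/f1.png

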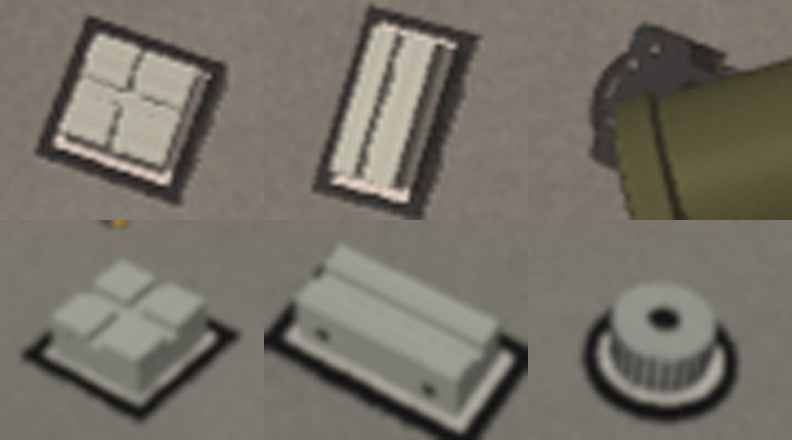

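View pics/side5.png

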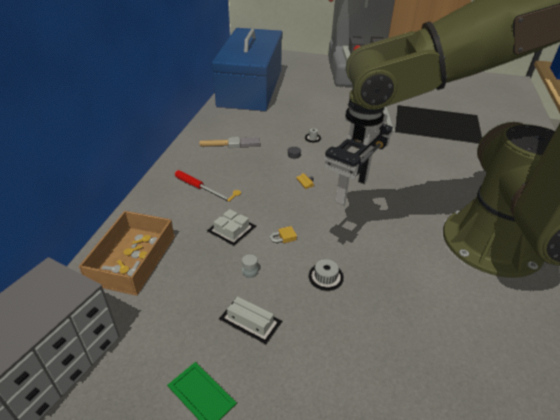

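View pics/top5.png

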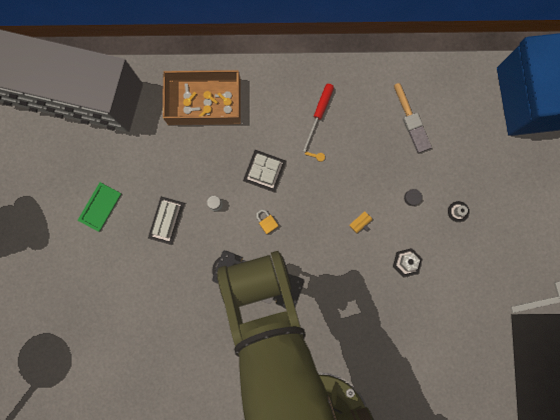

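The final pictures show square (265,171), long (167,220), hex (407,262) and bush (458,211) seated in the top view, and the drum (326,272) in the side view. The gripper is clear and open, and the bystanders look unmoved.

```bash
python3 -m pendant '{"translation":[[0,0,0],[0,0,0],[0,0,0]],"rot":[[0,0,0],[0,0,0],[0,0,0]]}'; python3 -c "
from station import *
print(hand_in())"
```

```text
time_s: 35.13
ee_pos: [0.3724, 0.1389, 0.1813]
eef_rot: [-1.575, -0.002, 1.206]
force: [-0.2, -0.6, -0.7]
grip_width: 0.0939
the job is handed in; nothing more can be done
None
```

I took both stacks apart and put the bush, hex nut, long jaw, drum and square jaw each into its own nest, in that order, then handed in at about 35 s. Each piece was lowered until it touched the nest floor (5–9 N upward) and only then released.

**Last checks:**
- The final pictures show all five pieces upright in their nests, with the gripper open, raised and touching nothing. The drum was confirmed in the final side view only, because the arm hid it from the top camera. It had looked seated in both views right after release.
- The hand-in gave no verdict.

**Readings that disagreed:**
- The gripper width read 2–3.5 mm under nominal on every piece.
- The side view put the long jaw's centre about 2–3 mm from where the top view did. I used mostly the top view, and shifted that jaw 1.5 mm along its nest before setting it down.
- My first mask for the square jaw wrongly included the yellow part, so I remeasured it before grasping.

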